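Pack slate boards with the lifter and send the tray up onto the rollers

ROBOT

A 6-joint arm with a two-finger parallel gripper is mounted at the origin on the work surface. World frame = base frame: x ahead of the robot, y to its left, z up, the work surface at z = 0. Lengths are in m, angles in rad, forces in N, time in s.
With the tool pointing down it reaches from about 0.35 to 0.85 m from the base axis. Payload 8.1 kg.
Tool frame: the origin (TCP) lies at the centre of the arm's flange, where the gripper is bolted on; the fingertips stand 186 mm ahead of it and the grasp point (between the pads) lies 167 mm ahead of it; z points along the fingers, y is the line along which they close (so a half turn about z gives the same grasp; the last joint's range is limited). The gripper opens to 93 mm and grips with 3 to 60 N. Pads are 15 mm wide; open, the fingers measure 128 mm over their backs; the gripper's body (75 mm by 188 mm) begins 65 mm behind the grasp point.
Start: joints at [1.237, 0.13, 1.488, -0, 1.523, -0.085], TCP at [0.148, 0.582, 0.405] pointing down, gripper open.
Joint ranges: [-2.96, 2.96], [-0.89, 2.26], [0.02, 2.5], [-1.34, 4.48], [0, 2.73], [-2.66, 2.66]. Speed limits (rad/s): [2.39, 2.39, 2.79, 3.14, 3.14, 3.14].

INTERFACE

Orientations are given as a rotation vector (axis times angle).
In Python, from plant import robot gives the robot as it stands.
- The arm moves only by the tool apply_moves, never from a script. Its argument "series" is a list of rows, each a list of 2 entries, a list of its own where there are three numbers: the shift along the tool's x, y, z in mm, then the turn, a rotation vector about the tool's x, y, z in rad. A call has 1 to 12 rows; each row shifts and turns the commanded pose from where the row before left it, along the tool's axes as they then stand; what a row does not reach is not made up. A row lasts 1/12 s, in which the tool goes at most 41.7 mm and 7.16 degrees, less where a joint would pass 70% of its speed; a pose out of reach is approached as far as the arm can. A call is refused whole if a number of a shift passes 41.7 or a number of a turn 0.125, either way. A call with a gripper value outside its range is refused whole. "claw" is the opening, from 0 (shut) to 1 (fully open), set as the call begins (left out, the last holds). The fingers move at their own pace and stop on an object; "newtons" is the grip in N (left out, the last holds). Time passes only in rows, so rows that do not move let the fingers close. It gives the time, the measured TCP pose, the force, the opening and the grip force at its end, in the units of the state.
- robot.read_state(): the state, without advancing time (a new reading comes with each control period).
- robot.read_camera(name): name is "scene" or "top" or "wrist"; returns (picture, depth): 420x560x3 uint8, blue, green, red; 420x560 float32, m along the optical axis (not along the pixel's ray), 0 where there is no reading.
- robot.calibration(name): a dict with "fx", "fy", "cx", "cy" (pixels), "extrinsics" (4x4, takes a point from world to camera coordinates). Camera axes: x right, y down, z forward; pixel columns grow to the right and rows downward; lengths in m; the calibration is good to about 2 mm. A picture is of the moment at which its call begins: read the wrist's pose just before it. calibration takes no time and is no camera call; for the wrist camera it gives the pose at the moment of the call.
- robot.close_job(): hands the job in; it is judged then, once.
The state is a dict: "t": time; "q": joint angles; "dq": joint speeds; "joint_torque": joint torques, N m; "tool_pos": TCP position; "orientation": TCP orientation; "force": force on the tool from outside, world axes, zero at the start; "wrist_torque": the same for the moment, N m; "opening": finger opening in m; "gripper_force": force on a finger pad.
Only numpy, scipy, OpenCV 4.12 (cv2) and the standard library are available. Lean on these libraries where they do the work, as an engineer would, in place of code of your own. Each camera call takes 0.05 s, during which the arm holds its last target. There are 200 camera calls.

TASK

Pack every slate board on the bench into the open-fronted carton tray, stacked flat on their feet: carry them with the steel lifter and keep the fingers off the oiled slate. Lay the card spacer block flat on top of the stack, then push the tray up the ramp onto the roller conveyor and along it until it stands against the end stop, sliding it all the way and never picking it up. Put the lifter back flat in its grey rest tray, and do not disturb the other things on the bench.

Things in the scene. Friction and masses are not known exactly. Their poses are not given: they have to be found in the camera images.
- slate1: One of up to three alike square slate boards, dark grey, 0.14 kg, 100 x 100 mm: slab 5 mm thick on four rubber feet 8 mm high (13 mm in all). Feet 12 mm across, centred 40 mm from the middle in x and in y: from any side a gap 68 mm wide, 8 mm high runs under the slab. Origin under the middle at the feet's soles, x and y along the sides, z up. Absent in some starts.
- slate2: One of up to three alike square slate boards, dark grey, 0.14 kg, 100 x 100 mm: slab 5 mm thick on four rubber feet 8 mm high (13 mm in all). Feet 12 mm across, centred 40 mm from the middle in x and in y: from any side a gap 68 mm wide, 8 mm high runs under the slab. Origin under the middle at the feet's soles, x and y along the sides, z up. Absent in some starts.
- slate3: One of up to three alike square slate boards, dark grey, 0.14 kg, 100 x 100 mm: slab 5 mm thick on four rubber feet 8 mm high (13 mm in all). Feet 12 mm across, centred 40 mm from the middle in x and in y: from any side a gap 68 mm wide, 8 mm high runs under the slab. Origin under the middle at the feet's soles, x and y along the sides, z up. Absent in some starts.
- lifter: Steel lifting trowel, 0.15 kg. Origin on the blade's underside, middle line, at the front of the upright tang; x to the blade's tip, y across, z up. Blade 50 mm wide, 2.5 thick, flat, from x = -25 to +80 mm. Tang 30 mm wide, x = -4 to 0: a carried slate stops against it. Lies at first in the rest tray, blade towards the rest's +x.
- lifter_grip (a point): Middle of the lifter's wooden handle, where to grip it across y: in the lifter's frame x = -30 mm, z = 62 mm. The handle is a bar along the lifter's x, from x = -68 to +6 mm, 24 mm wide, from 49 to 75 mm above the blade's underside.
- spacer: Spacer block of brown honeycomb card, 80 (x) x 50 (y) x 36 mm high, 0.04 kg, lying flat on the bench. Origin under its middle, x along its length, z up.
- rest: Grey plastic rest tray of the lifter, fixed, 146 (x) x 81 (y) mm outside, rim 12 mm high, walls and floor 3 mm thick. Origin under its middle. The lifter's blade lies in it along the long side; the handle stands above the rim.
- tray: Brown carton tray, 0.16 kg, origin under the middle of its floor, z up. Floor 3 mm. Three walls 4 mm thick, 75 mm high: back wall at +x (inner face x = 61 mm, outer 65), side walls at +y and -y (inner faces 62 mm, outer 66 mm from the middle). The -x side is open (floor ends at x = -61 mm); the end flap lies flat in front of it, 3 mm thick, 116 mm wide, to x = -91 mm.
- conveyor: Roller conveyor with infeed ramp, fixed. Origin at bench height under the middle of the ramp's upper edge; it conveys to +y. Ramp of smooth steel, 260 mm wide (x), rising from bench height at y = -100 mm to 16 mm at y = 0. Then free-turning rollers (axes along x, one every 40 mm from y = 20 mm, tops 17 mm above the bench). Side frames 50 mm high at x = +-132 to +-148 mm from y = 0 on; none on the ramp.
- stop (a point): Middle of the face of the conveyor's end stop, an upright dark steel plate across the rollers, 230 mm wide, from 18 to 60 mm above the bench; its face is at y = 210 mm in the conveyor's frame. This point is 40 mm above the bench.
- tape1: Bystander: roll of brown tape lying flat, 110 mm across, 48 mm high. Origin under its middle.
- tape2: Bystander: roll of clear tape lying flat, 100 mm across, 25 mm high. Origin under its middle.
- glue: Bystander: glue bottle, standing, 28 mm across, 85 mm high. Origin under its middle.
- marker: Bystander: marker pen lying along its x, 140 mm long, 19 mm thick. Origin under its middle.
- pencup: Bystander: white cup, 76 mm across, 100 mm high. Origin under its middle.
- dispenser: Bystander: tape dispenser, 150 x 60 mm, 87 mm high. Origin under its middle.
Mind the look-alikes: they are no part of the job. What is shaped like the tray but red is not meant.

How it is judged:
On the way, in this order (a step that is already met when the one before it is completed fails the run):
1. every slate board lies flat in the carton tray, the spacer flat on top of them, the tray still off the rollers (x of slate1 in the frame of tray between -0.02 and 0.02 m and y of slate1 in the frame of tray between -0.02 and 0.02 m and z of each of slate1, slate2, slate3 in the frame of tray below 0.04 m and angle between the z axis of each of slate1, slate2, slate3, spacer and the z axis of tray, either way round below 0.1 rad and linear speed of each of slate1, slate2, slate3, spacer below 0.03 m/s and x of slate2 in the frame of tray between -0.02 and 0.02 m and y of slate2 in the frame of tray between -0.02 and 0.02 m and x of slate3 in the frame of tray between -0.02 and 0.02 m and y of slate3 in the frame of tray between -0.02 and 0.02 m and x of spacer in the frame of tray between -0.045 and 0.045 m and y of spacer in the frame of tray between -0.045 and 0.045 m and z of spacer in the frame of slate1 above 0.009 m and z of spacer in the frame of slate2 above 0.009 m and z of spacer in the frame of slate3 above 0.009 m and y of tray in the frame of conveyor below 0 m), for 0.2 s.
2. the loaded tray stands on the rollers against the end stop (y of tray in the frame of conveyor between 0.126 and 0.152 m and x of tray in the frame of conveyor between -0.06 and 0.085 m and z of tray in the frame of conveyor above 0.012 m and angle between tray's own z axis and vertical below 0.05 rad and angle between the y axis of tray and the y axis of conveyor, either way round below 0.2 rad and linear speed of tray below 0.02 m/s and x of slate1 in the frame of tray between -0.02 and 0.02 m and y of slate1 in the frame of tray between -0.02 and 0.02 m and z of each of slate1, slate2, slate3 in the frame of tray below 0.04 m and angle between the z axis of each of slate1, slate2, slate3, spacer and the z axis of tray, either way round below 0.1 rad and linear speed of each of slate1, slate2, slate3, spacer below 0.03 m/s and x of slate2 in the frame of tray between -0.02 and 0.02 m and y of slate2 in the frame of tray between -0.02 and 0.02 m and x of slate3 in the frame of tray between -0.02 and 0.02 m and y of slate3 in the frame of tray between -0.02 and 0.02 m and x of spacer in the frame of tray between -0.045 and 0.045 m and y of spacer in the frame of tray between -0.045 and 0.045 m and z of spacer in the frame of slate1 above 0.009 m and z of spacer in the frame of slate2 above 0.009 m and z of spacer in the frame of slate3 above 0.009 m), for 0.2 s.
At the end, for the whole second after the job is handed in: Every slate lies flat in the tray (middle within 20 mm of the tray's middle each way), the spacer flat on top; the tray stands level on the rollers, at most 18 mm short of the end stop, square within 0.2 rad; the lifter lies flat in the rest tray; all at rest (all of step 2 and x of lifter in the frame of rest between -0.06 and 0.06 m and y of lifter in the frame of rest between -0.03 and 0.03 m and height (world z) of lifter below 0.01 m and angle between lifter's own z axis and vertical below 0.1 rad and linear speed of lifter below 0.02 m/s); the robot touches nothing.
It fails at once if the fingers touch a slate (contact force between the fingers and slate1 above 1 N or contact force between the fingers and slate2 above 1 N or contact force between the fingers and slate3 above 1 N).
It fails at once if the tray is picked up (more than 25 mm above the rollers) or tipped (height (world z) of tray above 0.042 m or angle between tray's own z axis and vertical above 0.45 rad).
It fails at once if a slate is turned over or stood on edge (angle between any of slate1, slate2, slate3's own z axis and vertical above 1.2 rad).
It fails at once if a bystander is knocked over or moved more than 60 mm (distance of any of tape1, tape2, glue, marker, pencup, dispenser from where it was at the start of the episode above 0.06 m or angle between any of glue, pencup, tape1, tape2, dispenser's own z axis and vertical above 0.6 rad).
Of slate1, slate2, slate3 only 2 to 3 are there at a start; the rules pass over those that are not, and their reading is None.
At some moment in a run one of slate1, slate2, slate3, tray may be knocked a few centimetres aside while the robot is not near it.
It also fails if it takes over 210 s, if anything falls off the work surface, if the arm or the gripper's body presses on something with over 40 N, if the wrist force passes 120 N, or if a joint passes its speed limit or range.

## Working session

There is one attempt and no reset: what is moved stays moved. The work goes in short steps, Python scripts to look and compute and a tool call to move; the robot and the scene stay as the last step left them, time stands still between calls to the robot, and variables do not carry over. Pictures are saved under pics/ and viewed, at most 14 in all, crops included, and the job is handed in when it is done.

Besides the shell and the picture viewer there is one more tool, called after ">>>" by a JSON object that holds its "api" and its "payload". apply_moves: Moves the arm, as the interface text tells. Its arguments: {"type":"object","properties":{"series":{"type":"array"},"claw":{"type":"number"},"newtons":{"type":"number"}},"required":["series"]}

```bash
mkdir -p pics; ls
cat > h.py <<'E'
import numpy as np, cv2
from plant import robot
from scipy.spatial.transform import Rotation as R
def shot(n,f=None):
    c=robot.calibration(n); p,d=robot.read_camera(n)
    if f: cv2.imwrite('pics/'+f,p)
    return p,d,c
def cloud(d,c):
    v,u=np.indices(d.shape); P=np.stack([(u-c['cx'])/c['fx']*d,(v-c['cy'])/c['fy']*d,d],-1)
    E=np.array(c['extrinsics']); W=(P-E[:3,3])@E[:3,:3]; W[d==0]=np.nan
    return W
def proj(X,c):
    E=np.array(c['extrinsics']); p=np.asarray(X)@E[:3,:3].T+E[:3,3]
    return np.stack([p[...,0]/p[...,2]*c['fx']+c['cx'],p[...,1]/p[...,2]*c['fy']+c['cy']],-1)
E
python3 - <<'E'
from h import *
s=robot.read_state(); print(s)
for n in('top','scene'):
    p,d,c=shot(n,n+'0.png'); print(n,c); np.save(n+'d.npy',d)
E
```

```text
pics
{'t': 0.0, 'q': array([ 1.23661476e+00,  1.31154681e-01,  1.48927963e+00, -4.43694391e-05,
        1.52297646e+00, -8.54568605e-02]), 'dq': array([ 0.00106144,  0.00025501,  0.00037771, -0.00043731, -0.00090166,
       -0.00157465]), 'joint_torque': array([ 9.49876230e-04, -5.59858990e+01, -4.91743541e+01,  7.70156574e-02,
        3.56639957e-02, -7.95817556e-06]), 'tool_pos': array([0.14764586, 0.58131623, 0.40369081]), 'orientation': array([-3.89644431e-01, -3.11699645e+00,  2.80744850e-03]), 'force': array([0.4709116 , 0.46130475, 0.02483703]), 'wrist_torque': array([-0.02661744, -0.01887078, -0.02504466]), 'gripper_force': 0.0, 'opening': 0.09327804312460172}
top {'fx': 487.92834090356996, 'fy': 487.92834090356996, 'cx': 273.4045462000333, 'cy': 206.1255118272422, 'extrinsics': array([[ 0.00208272, -0.99984487,  0.01749001, -0.05417943],
       [-0.99448215, -0.00390537, -0.10483325,  0.50082071],
       [ 0.10488529, -0.01717516, -0.994336  ,  1.49123285],
       [ 0.        ,  0.        ,  0.        ,  1.        ]])}
scene {'fx': 470.587690339452, 'fy': 470.587690339452, 'cx': 283.21766221168167, 'cy': 215.84849630648102, 'extrinsics': array([[-0.50997635,  0.86010881,  0.01170304,  0.27371265],
       [ 0.56732736,  0.34654453, -0.74702513, -0.23131994],
       [-0.64657852, -0.3743257 , -0.66469278,  1.68135606],
       [ 0.        ,  0.        ,  0.        ,  1.        ]])}
```

View pics/top0.png

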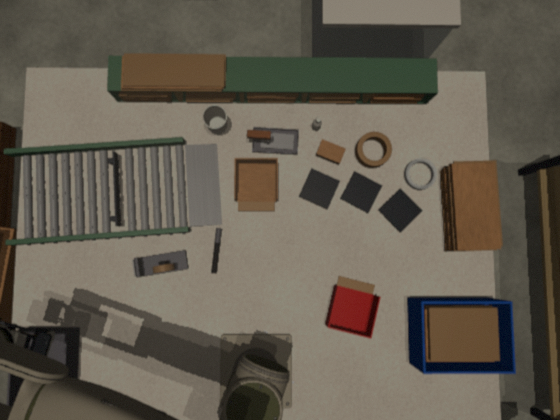

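View pics/scene0.png

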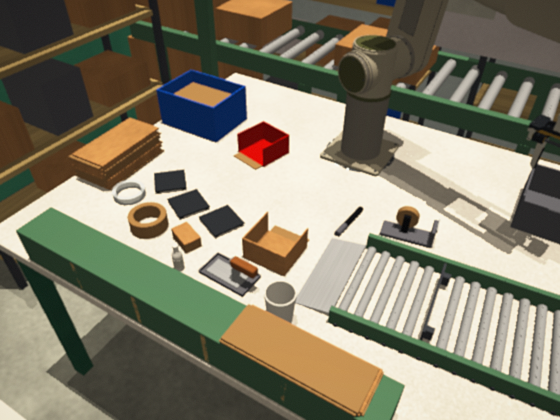

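The top view shows three slates at (320,188), (361,192) and (400,210), and the brown tray at (257,181) with its open side and flap towards the robot. The red look-alike at (352,310) is not meant. The lifter is in the grey rest at (274,140) with its handle on the left, so the blade points to world -y. The spacer is at (331,151), the ramp at (205,185) and the end stop at (114,188).

The brown box-like candidates are (257,181), a carton with three walls and a flap, which is the tray, and the flat cartons at (472,205), which are not. Next I measure.

```bash
cat > m.py <<'E'
from h import *
def rect(mask,W,k=None):
    n,l,st,_=cv2.connectedComponentsWithStats(mask.astype(np.uint8))
    out=[]
    for i in range(1,n):
        if st[i,4]<40: continue
        P=W[l==i]; P=P[~np.isnan(P[:,0])]
        if len(P)<30: continue
        r=cv2.minAreaRect((P[:,:2]*1000).astype(np.float32))
        v,u=np.nonzero(l==i)
        out.append((int(u.mean()),int(v.mean()),np.round(r[0],1),np.round(r[1],1),round(r[2],1),np.round(np.median(P[:,2])*1000,1),np.round(np.percentile(P[:,2],[2,98])*1000,1),len(P)))
    return out
E
python3 - <<'E'
from m import *
c=robot.calibration('top'); d=np.load('topd.npy'); p=cv2.imread('pics/top0.png'); W=cloud(d,c)
roi=np.zeros(d.shape,bool); roi[100:290,10:440]=1
print('bench z', np.nanmedian(W[225:280,260:320,2]))
g=p.max(2)
print('dark'); [print(x) for x in rect(roi&(g<75),W)]
print('high>9mm'); [print(x) for x in rect(roi&(W[...,2]>.009),W)]
hsv=cv2.cvtColor(p,cv2.COLOR_BGR2HSV)
print('brown'); [print(x) for x in rect(roi&(hsv[...,1]>110)&(hsv[...,0]<25),W)]
big=cv2.resize(p[110:250,180:440],None,fx=3,fy=3,interpolation=cv2.INTER_CUBIC); cv2.imwrite('pics/topcrop.png',big)
E
```

```text
bench z -0.0005687795855701604
dark
(152, 100, array([838.9, 336.1]), array([ 11.4, 217.4]), 1.6, np.float64(19.9), array([ 3.3, 33. ]), 140)
(333, 101, array([ 842.2, -181.5]), array([ 18.4, 728. ]), 0.1, np.float64(16.3), array([ 3.5, 40.3]), 646)
(212, 113, array([782.4, 134.5]), array([28.2, 62.1]), 20.7, np.float64(58.4), array([18.8, 93.5]), 203)
(219, 129, array([747. , 112.7]), array([28.2, 66.6]), 41.5, np.float64(49.1), array([-0.6, 91.2]), 100)
(63, 186, array([510.7, 795.6]), array([998.9, 682.3]), 75.1, np.float64(12.2), array([-757.8,   59. ]), 4026)
(281, 132, array([725.8, -58.6]), array([140. ,  54.3]), 86.3, np.float64(4.7), array([-3.6, 13.6]), 132)
(262, 143, array([700.7, -30.8]), array([115. ,  52.2]), 85.6, np.float64(5.6), array([-2.3, 79.7]), 230)
(379, 143, array([ 699., -383.]), array([73.5, 32.6]), 48.1, np.float64(27.8), array([ 8.1, 51.4]), 103)
(362, 159, array([ 655.2, -336.1]), array([98.6, 33.1]), 40.7, np.float64(30.6), array([ 6.3, 47.8]), 101)
(326, 158, array([ 652.2, -221.2]), array([74.9,  3.4]), 69.2, np.float64(25.2), array([10. , 39.8]), 43)
[... 3511 characters left out ...]
, np.float64(35.6), array([28.9, 42.8]), 389)
(10, 179, array([ 670.8, 1155.8]), array([ 16.1, 270.8]), 89.6, np.float64(-729.0), array([-749.6, -705.3]), 146)
(256, 182, array([567.4,   1. ]), array([147.5, 127.9]), 0.4, np.float64(3.3), array([-4.3, 75.4]), 1928)
(12, 233, array([ 445.8, 1064.4]), array([191.8,  40.9]), 81.4, np.float64(-422.0), array([-748., -408.]), 64)
(11, 264, array([299.7, 989.9]), array([ 14. , 173.6]), 82.3, np.float64(-453.6), array([-487.7, -417.4]), 166)
(162, 267, array([312. , 275.6]), array([17.6, 55.8]), 11.4, np.float64(82.6), array([64.8, 91.4]), 87)
(351, 285, array([ 262.9, -301.3]), array([124.9,  37.1]), 89.4, np.float64(2.3), array([-4.5, 69.8]), 311)
```

View pics/topcrop.png

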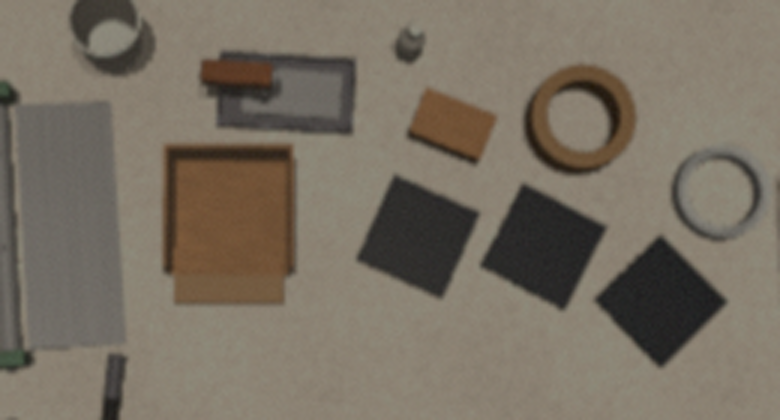

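The crop confirms these sizes: three slates of about 100 x 100 mm with tops at 13 mm, a spacer 81 x 53 mm with its top at 35 mm, a tray 128 x 131 mm over the walls, and a handle with its top at about 78 mm (3 + 75). Next I write the move helper and go above the lifter for a close view.

```bash
cat > go.py <<'E'
from h import *
import sys
def head(s):
    x=R.from_rotvec(s['orientation']).as_matrix()[:,0]; return np.degrees(np.arctan2(x[1],x[0]))
def Rt(hd,tilt=0):
    # tool down, tool x heading hd; tilt>0 lifts the lifter tip (lifter x = -tool x)
    h=np.radians(hd); x=np.array([np.cos(h),np.sin(h),0]); z=np.array([0,0,-1.]); M=np.stack([x,np.cross(z,x),z],1)
    return M@R.from_euler('y',tilt).as_matrix()
def go(x,y,z,hd,q=True,s=None):
    s=s or robot.read_state(); A=R.from_rotvec(s['orientation']).as_matrix()
    d=np.array([x,y,z])-s['tool_pos']*1000
    T=Rt(hd); v=R.from_matrix(A.T@T).as_rotvec()
    print('now',np.round(s['tool_pos']*1000,1),'hd',round(head(s),2),'t',round(s['t'],1),'F',np.round(s['force'],1),'op',round(s['opening']*1000,1))
    print('shift before turn',np.round(d@A,1),'after turn',np.round(d@T,1),'turn',np.round(v,4))
if __name__=='__main__': go(*map(float,sys.argv[1:5]))
E
python3 go.py 650 -30 430 86
```

```text
now [147.6 581.3 403.8] hd 165.75 t 0.1 F [-0.1  0.7 -0.2] op 93.1
shift before turn [-637.4 -468.9  -25.5] after turn [-574.8  543.8  -26.2] turn [-1.5000e-03  1.0000e-03  1.3918e+00]
```

>>> {"api": "apply_moves", "payload": {"series": [[[0, 0, -2], [0, 0, 0.116]], [[0, 0, -2], [0, 0, 0.116]], [[0, 0, -2], [0, 0, 0.116]], [[0, 0, -2], [0, 0, 0.116]], [[0, 0, -2], [0, 0, 0.116]], [[0, 0, -2], [0, 0, 0.116]], [[0, 0, -2], [0, 0, 0.116]], [[0, 0, -2], [0, 0, 0.116]], [[0, 0, -2], [0, 0, 0.116]], [[0, 0, -2], [0, 0, 0.116]], [[0, 0, -2], [0, 0, 0.116]], [[0, 0, -4], [0, 0, 0.116]]], "claw": 0.5}}

```text
t: 1.1
tool_pos: [0.1476, 0.5813, 0.4297]
orientation: [2.303, 2.135, -0.003]
force: [-0.6, 0.8, -1.0]
opening: 0.0468
gripper_force: 0.0
```

>>> {"api": "apply_moves", "payload": {"series": [[[-26, 24.7, 0], [0, 0, 0]], [[-26, 24.7, 0], [0, 0, 0]], [[-26, 24.7, 0], [0, 0, 0]], [[-26, 24.7, 0], [0, 0, 0]], [[-26, 24.7, 0], [0, 0, 0]], [[-26, 24.7, 0], [0, 0, 0]], [[-26, 24.7, 0], [0, 0, 0]], [[-26, 24.7, 0], [0, 0, 0]], [[-26, 24.7, 0], [0, 0, 0]], [[-26, 24.7, 0], [0, 0, 0]], [[-26, 24.7, 0], [0, 0, 0]], [[-26, 24.7, 0], [0, 0, 0]]]}}

```text
t: 2.1
tool_pos: [0.4222, 0.2479, 0.4304]
orientation: [-2.298, -2.142, 0.001]
force: [1.0, 0.5, -0.9]
opening: 0.0465
gripper_force: 0.0
```

>>> {"api": "apply_moves", "payload": {"series": [[[-26, 24.7, 0], [0, 0, 0]], [[-26, 24.7, 0], [0, 0, 0]], [[-26, 24.7, 0], [0, 0, 0]], [[-26, 24.7, 0], [0, 0, 0]], [[-26, 24.7, 0], [0, 0, 0]], [[-26, 24.7, 0], [0, 0, 0]], [[-26, 24.7, 0], [0, 0, 0]], [[-26, 24.7, 0], [0, 0, 0]], [[-26, 24.7, 0], [0, 0, 0]], [[-26, 24.7, 0], [0, 0, 0]], [[0, 0, 0], [0, 0, 0]], [[0, 0, 0], [0, 0, 0]]]}}

```text
t: 3.1
tool_pos: [0.6504, -0.0289, 0.4289]
orientation: [-2.299, -2.138, 0.003]
force: [-0.9, 1.2, -0.7]
opening: 0.0467
gripper_force: 0.0
```

Run:
```python
from m import *
from go import go
go(717,-5.7,232,86)
p,d,c=shot('wrist','w1.png'); W=cloud(d,c); np.save('w1.npy',W)
print(-np.array(c['extrinsics'])[:3,:3].T@np.array(c['extrinsics'])[:3,3])
hsv=cv2.cvtColor(p,cv2.COLOR_BGR2HSV)
print('handle'); [print(x) for x in rect((hsv[...,1]>110)&(W[...,2]>.06)&(abs(W[...,1])<.08)&(W[...,0]>.68),W)]
print('spacer/all'); [print(x) for x in rect((W[...,2]>.008),W) if x[-1]>300]
```

```text
now [650.4 -28.9 428.9] hd 85.83 t 3.1 F [-0.9  1.2 -0.7] op 46.7
shift before turn [ 28.   65.3 196.7] after turn [ 27.8  64.8 196.9] turn [-0.0027 -0.0001 -0.0029]
[0.65566389 0.04813922 0.40820023]
handle
(460, 172, array([845.2, -25.7]), array([107.5,  15.9]), 84.1, np.float64(73.6), array([65.9, 76.6]), 806)
(341, 163, array([718.1,  -5.5]), array([72.7, 23.4]), 86.3, np.float64(77.1), array([63.2, 78.7]), 1594)
(467, 386, array([692.2,  -9.8]), array([ 3.2, 24.7]), 85.4, np.float64(354.5), array([350.1, 358.2]), 3347)
spacer/all
(134, 8, array([522.4, 168.1]), array([ 31.5, 166.4]), 86.3, np.float64(9.4), array([ 8.1, 12.3]), 2147)
(353, 271, array([ 680.6, -183.6]), array([733.3, 441.9]), 39.2, np.float64(333.6), array([ 11.9, 362.2]), 118205)
(44, 68, array([381.9, 123.5]), array([ 18.8, 105.6]), 84.0, np.float64(16.3), array([ 9.8, 19.2]), 1500)
(228, 178, array([581.3,   1.9]), array([126.2, 132.3]), 0.1, np.float64(65.3), array([11.2, 75.5]), 3335)
```

View pics/w1.png

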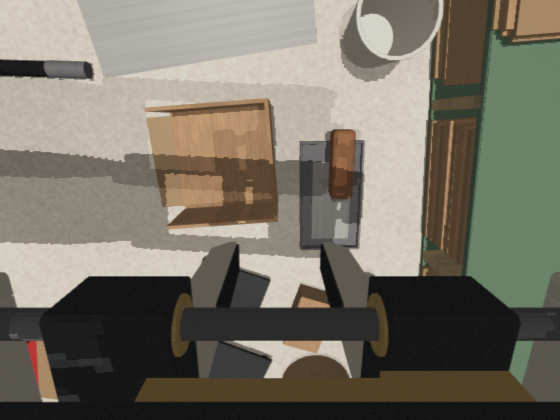

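The wrist view shows the handle at (341,163) in the rest at (330,195), and the tray at (220,165). Handle centre is (718,-5.5), top 77 mm, which agrees with the top view. I go down and grip it.

>>> {"api": "apply_moves", "payload": {"series": [[[7, 16.5, 5], [0, 0, -0.008]], [[7, 16.5, 5], [0, 0, 0]], [[7, 16.5, 5], [0, 0, 0]], [[6, 16.4, 5], [0, 0, 0]], [[0, 0, 25], [0, 0, 0]], [[0, 0, 25], [0, 0, 0]], [[0, 0, 25], [0, 0, 0]], [[0, 0, 25], [0, 0, 0]], [[0, 0, 25], [0, 0, 0]], [[0, 0, 25], [0, 0, 0]], [[0, 0, 20], [0, 0, 0]], [[0, 0, 7], [0, 0, 0]]]}}

```text
t: 4.15
tool_pos: [0.7151, -0.0026, 0.2297]
orientation: [-2.284, -2.15, 0.006]
force: [-0.8, 0.9, -0.5]
opening: 0.0463
gripper_force: 0.0
```

>>> {"api": "apply_moves", "payload": {"series": [[[0, 0, 0], [0, 0, 0]], [[0, 0, 0], [0, 0, 0]], [[0, 0, 0], [0, 0, 0]], [[0, 0, 0], [0, 0, 0]], [[0, 0, 0], [0, 0, 0]], [[0, 0, 0], [0, 0, 0]], [[0, 0, 0], [0, 0, 0]]], "claw": 0, "newtons": 40}}

```text
t: 4.73
tool_pos: [0.7182, -0.0042, 0.2364]
orientation: [2.287, 2.15, 0.004]
force: [-0.9, 1.8, 7.0]
opening: 0.0238
gripper_force: 40.0
```

Run:
```python
from m import *
from go import go
go(717,-5.7,232,86)
W=np.load('w1.npy')
# rest rim from w1
m=(W[...,2]>.002)&(W[...,2]<.016)&(W[...,0]>.66)&(W[...,0]<.78)&(abs(W[...,1]+.06)<.1)
[print('rest',x) for x in rect(m,W) if x[-1]>200]
# conveyor from top
c=robot.calibration('top'); d=np.load('topd.npy'); W=cloud(d,c)
for lo,hi,n in((.04,.056,'frames'),):
  m=(W[...,2]>lo)&(W[...,2]<hi)&(W[...,1]>.1)&(W[...,1]<.75)&(W[...,0]>.35)&(W[...,0]<.74)
  [print(n,x) for x in rect(m,W) if x[-1]>50]
```

```text
now [718.2  -4.2 236.4] hd 86.45 t 4.7 F [-0.9  1.8  7. ] op 23.8
shift before turn [-1.6 -1.1  4.4] after turn [-1.6 -1.1  4.4] turn [ 0.0037 -0.0004  0.0078]
rest (327, 200, array([714.4, -57.4]), array([145.6,  80.9]), 86.9, np.float64(4.5), array([ 2.1, 12.1]), 4352)
frames (97, 145, array([686.3, 489.7]), array([ 18.5, 521.5]), 4.3, np.float64(48.9), array([40.8, 55.1]), 930)
frames (115, 184, array([549.8, 438.6]), array([229.8,  24.4]), 5.0, np.float64(47.6), array([40.8, 55.5]), 153)
frames (97, 235, array([406.8, 478.7]), array([ 16.5, 542.4]), 4.4, np.float64(49.1), array([42.4, 55.1]), 954)
```

Run:
```python
from m import *
from go import go
go(718,-6.5,232,86.3)
p,d,c=shot('wrist','w2.png'); W=cloud(d,c)
go(718,-6.5,232,86.3)
hsv=cv2.cvtColor(p,cv2.COLOR_BGR2HSV)
[print(x) for x in rect((hsv[...,1]>110)&(W[...,2]>.03)&(W[...,2]<.12)&(abs(W[...,1])<.08)&(W[...,0]>.68),W)]
```

```text
now [718.2  -4.2 236.4] hd 86.45 t 4.7 F [-0.9  1.8  7. ] op 23.8
shift before turn [-2.3 -0.   4.4] after turn [-2.3 -0.   4.4] turn [ 0.0037 -0.0003  0.0026]
now [718.2  -4.2 236.4] hd 86.45 t 4.8 F [-0.2  1.6  7. ] op 23.7
shift before turn [-2.3 -0.1  4.4] after turn [-2.3 -0.   4.4] turn [ 0.0037 -0.0003  0.0025]
(500, 231, array([843.3,  -8.1]), array([90.5, 33. ]), 74.3, np.float64(53.5), array([33.3, 58.6]), 1986)
(279, 253, array([718.8,   5.6]), array([52.5, 24.5]), 86.9, np.float64(77.0), array([61.6, 78.4]), 4987)
(532, 250, array([845.1,  -2.9]), array([60., 15.]), 79.3, np.float64(73.4), array([67.3, 75.9]), 2004)
(478, 349, array([837.8, -72.2]), array([15.5,  1.9]), 87.9, np.float64(54.5), array([50. , 57.7]), 152)
(512, 362, array([845.3, -64.8]), array([30.3,  6. ]), 89.7, np.float64(73.6), array([67. , 75.9]), 694)
```

View pics/w2.png

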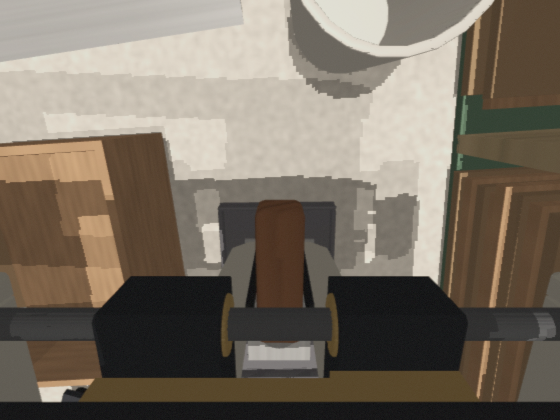

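The lifter is gripped: the handle is at (279,253) between the pads with opening 23.7 mm, and its top still at 77 mm. I lift and recheck the heights.

>>> {"api": "apply_moves", "payload": {"series": [[[0, 0, -5], [0, 0, 0]], [[0, 0, -10], [0, 0, 0]], [[0, 0, -15], [0, 0, 0]], [[0, 0, -15], [0, 0, 0]], [[0, 0, -15], [0, 0, 0]], [[0, 0, -15], [0, 0, 0]], [[0, 0, -15], [0, 0, 0]], [[0, 0, -10], [0, 0, 0]], [[0, 0, 0], [0, 0, 0]], [[0, 0, 0], [0, 0, 0]], [[0, 0, 0], [0, 0, 0]]]}}

```text
t: 5.7
tool_pos: [0.717, -0.0043, 0.3327]
orientation: [-2.288, -2.151, 0.002]
force: [-0.1, 0.7, -2.3]
opening: 0.0242
gripper_force: 40.0
```

```bash
cat > hand.py <<'E'
from m import *
from go import go
def handle(f=None):
    s=robot.read_state(); p,d,c=shot('wrist',f); W=cloud(d,c)
    A=R.from_rotvec(s['orientation']).as_matrix(); L=(W-s['tool_pos'])@A  # in tool frame
    hsv=cv2.cvtColor(p,cv2.COLOR_BGR2HSV)
    m=(hsv[...,1]>110)&(abs(L[...,1])<.013)&(L[...,2]>.13)&(L[...,2]<.18)&(L[...,0]>.008)&(L[...,0]<.06)
    q=L[m&(L[...,2]<np.nanpercentile(L[m][:,2],60)+.002)]
    a=np.polyfit(q[:,0],q[:,2],1); print('handle: slope',round(a[0],4),'top at grip',round(a[1]*1000,1),'ymean',round(q[:,1].mean()*1000,1),'xmax',round(np.percentile(q[:,0],99)*1000,1),len(q))
    yy=np.polyfit(q[:,0],q[:,1],1); print('yaw in hand',round(yy[0],4))
    return s,p,W
E
python3 -c "
from hand import *
handle(); go(392.6,-122.1,300,155.9)"
```

```text
handle: slope 0.0209 top at grip 158.9 ymean -0.2 xmax 34.8 2544
yaw in hand 0.0058
now [716.9  -4.3 332.1] hd 86.45 t 5.8 F [ 0.3 -1.  -2. ] op 23.6
shift before turn [-137.7 -316.3   32.9] after turn [ 247.9 -239.9   32.1] turn [-0.0021 -0.0015 -1.2122]
```

>>> {"api": "apply_moves", "payload": {"series": [[[-13.8, -31.6, -1], [0, 0, 0]], [[-13.8, -31.6, -1], [0, 0, 0]], [[-13.8, -31.6, 0], [0, 0, 0]], [[-13.8, -31.6, 0], [0, 0, 0]], [[-13.8, -31.6, 0], [0, 0, 0]], [[-13.8, -31.6, 0], [0, 0, 0]], [[-13.8, -31.6, 0], [0, 0, 0]], [[-13.8, -31.6, 0], [0, 0, 0]], [[-13.8, -31.6, 0], [0, 0, 0]], [[-13.8, -31.6, 0], [0, 0, 0]], [[0, 0, 0], [0, 0, 0]]]}}

```text
t: 6.67
tool_pos: [0.3888, -0.1232, 0.3335]
orientation: [-2.288, -2.147, 0.005]
force: [0.7, 0.3, -2.4]
opening: 0.0232
gripper_force: 40.0
```

>>> {"api": "apply_moves", "payload": {"series": [[[0, 0, 0], [0, 0, -0.101]], [[0, 0, 0], [0, 0, -0.101]], [[0, 0, 0], [0, 0, -0.101]], [[0, 0, 0], [0, 0, -0.101]], [[0, 0, 0], [0, 0, -0.101]], [[0, 0, 0], [0, 0, -0.101]], [[0, 0, 0], [0, 0, -0.101]], [[0, 0, 0], [0, 0, -0.101]], [[0, 0, 0], [0, 0, -0.101]], [[0, 0, 0], [0, 0, -0.101]], [[0, 0, 0], [0, 0, -0.101]], [[0, 0, 0], [0, 0, -0.101]]]}}

```text
t: 7.67
tool_pos: [0.3932, -0.1223, 0.3347]
orientation: [-0.648, -3.072, -0.001]
force: [0.1, 0.0, -1.1]
opening: 0.0236
gripper_force: 40.0
```

```bash
cat > look.py <<'E'
from hand import *
def top(f=None):
    p,d,c=shot('top',f); W=cloud(d,c)
    roi=(W[...,0]>.4)&(W[...,0]<.7)&(W[...,1]>-.56)&(W[...,1]<.12)&(W[...,2]<.1)
    [print(x) for x in rect(roi&(W[...,2]>.009),W) if x[-1]>150]
E
python3 - <<'E'
from look import *
top()
s,p,W=handle()
A=R.from_rotvec(s['orientation']).as_matrix(); L=(W-s['tool_pos'])@A
b=L[(W[...,2]<.004)&(W[...,2]>-.006)&(abs(L[...,0])<.3)]; print('bench',np.linalg.lstsq(np.c_[b[:,:2],np.ones(len(b))],b[:,2],rcond=None)[0],s['tool_pos'][2])
W1=np.load('w1.npy'); m=(abs(W1[...,0]-.718)<.01)&(W1[...,1]>-.03)&(W1[...,1]<.025)&(W1[...,2]>.07)&(W1[...,2]<.083); print(np.polyfit(W1[m][:,1],W1[m][:,2],1))
go(392.6,-122.1,236,155.9)
E
```

```text
(330, 152, array([ 674.3, -231.9]), array([80. , 51.7]), 68.1, np.float64(35.5), array([12.7, 42.1]), 428)
(372, 155, array([ 662.4, -365.8]), array([ 74.7, 110. ]), 0.3, np.float64(45.5), array([12.8, 53.3]), 452)
(254, 169, array([580.9,   2.2]), array([127.2, 131.8]), 0.4, np.float64(61.0), array([10.4, 79.7]), 447)
(419, 174, array([ 607.2, -514.3]), array([ 90.4, 100.5]), 84.4, np.float64(23.3), array([11.1, 31. ]), 372)
(318, 188, array([ 559. , -197.3]), array([100.1, 100.9]), 65.8, np.float64(13.0), array([ 9.2, 18.9]), 839)
(360, 191, array([ 548.5, -329.5]), array([ 99.8, 102.2]), 62.1, np.float64(13.0), array([ 9.2, 20.2]), 841)
(400, 210, array([ 491.7, -452.3]), array([101.4, 101.8]), 44.3, np.float64(13.0), array([ 9.3, 19.7]), 865)
handle: slope 0.0226 top at grip 158.8 ymean 0.1 xmax 35.1 2583
yaw in hand -0.0051
bench [ 0.00387598 -0.00043408  0.334883  ] 0.3347430927814873
[-0.01172138  0.07718705]
now [ 393.2 -122.3  334.8] hd 156.0 t 7.8 F [ 0.8 -0.7 -2.2] op 23.8
shift before turn [ 0.4 -0.1 98.8] after turn [ 0.6 -0.  98.8] turn [ 0.0001 -0.0016  0.0018]
```

>>> {"api": "apply_moves", "payload": {"series": [[[0, 0, 15], [0, 0, 0]], [[0, 0, 20], [0, 0, 0]], [[0, 0, 20], [0, 0, 0]], [[0, 0, 20], [0, 0, 0]], [[0, 0, 12], [0, 0, 0]], [[0, 0, 8], [0, 0, 0]], [[0, 0, 4], [0, 0, 0]], [[0, 0, 0], [0, 0, 0]], [[0, 0, 0], [0, 0, 0]], [[0, 0, 0], [0, 0, 0]]]}}

```text
t: 8.6
tool_pos: [0.3938, -0.1227, 0.2377]
orientation: [0.657, 3.071, -0.001]
force: [-0.2, -0.6, -1.4]
opening: 0.0237
gripper_force: 40.0
```

Run:
```python
from look import *
handle()
k=84.5;a=np.radians(-24.1)
go(559-k*np.cos(a),-197-k*np.sin(a),235.2,155.9)
```

```text
handle: slope 0.0214 top at grip 158.8 ymean 0.1 xmax 35.1 2561
yaw in hand -0.0008
now [ 393.9 -122.7  237.8] hd 155.87 t 8.7 F [ 0.3 -0.5 -1.2] op 23.9
shift before turn [-96.6  -0.3   2.7] after turn [-96.6  -0.4   2.6] turn [-0.      0.0018 -0.0006]
```

>>> {"api": "apply_moves", "payload": {"series": [[[0, 0, 2.3], [0, 0, 0]], [[-8, 0, 0], [0, 0, 0]], [[-10, 0, 0], [0, 0, 0]], [[-10, 0, 0], [0, 0, 0]], [[-10, 0, 0], [0, 0, 0]], [[-10, 0, 0], [0, 0, 0]], [[-10, 0, 0], [0, 0, 0]], [[-10, 0, 0], [0, 0, 0]], [[-10, 0, 0], [0, 0, 0]], [[-8, 0, 0], [0, 0, 0]], [[-7, 0, 0], [0, 0, 0]], [[0, 0, 0], [0, 0, 0]]]}}

```text
t: 9.65
tool_pos: [0.4792, -0.161, 0.2348]
orientation: [0.656, 3.071, -0.0]
force: [0.6, -0.5, -1.4]
opening: 0.0238
gripper_force: 40.0
```

Run:
```python
from look import *
k=84.5;a=np.radians(-24.1)
go(559-k*np.cos(a),-197-k*np.sin(a),235.5,155.9)
top()
p,d,c=shot('scene'); u,v=proj([.559,-.197,.02],c).astype(int); cv2.imwrite('pics/s1.png',cv2.resize(p[v-60:v+60,u-80:u+80],None,fx=5,fy=5,interpolation=cv2.INTER_CUBIC))
```

```text
now [ 479.2 -161.   234.8] hd 155.88 t 9.7 F [ 0.6 -0.5 -1.4] op 23.8
shift before turn [-3.  -0.3 -0.7] after turn [-3.  -0.3 -0.7] turn [-0.      0.0013 -0.0003]
(330, 152, array([ 674.3, -232. ]), array([80.2, 52.6]), 66.8, np.float64(35.3), array([12.3, 43. ]), 427)
(372, 155, array([ 662.4, -366.4]), array([ 74.1, 109.6]), 0.0, np.float64(45.5), array([12. , 53.5]), 450)
(253, 169, array([580.8,   2.4]), array([128.2, 131.4]), 0.6, np.float64(62.0), array([11. , 79.5]), 440)
(419, 173, array([ 606.1, -513.9]), array([99.5, 92.1]), 0.4, np.float64(23.5), array([10.3, 30.7]), 368)
(364, 190, array([ 548.7, -329.7]), array([ 99.1, 100.9]), 62.8, np.float64(13.1), array([ 9.2, 19.6]), 637)
(400, 210, array([ 489.8, -453. ]), array([102.3, 103.3]), 44.6, np.float64(13.1), array([ 9.3, 20.4]), 869)
```

View pics/s1.png

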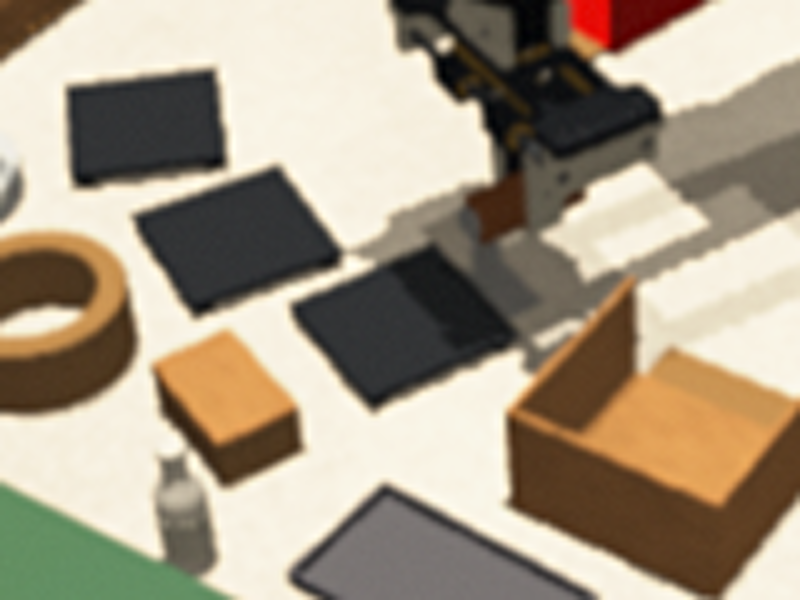

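The blade has gone under slate 1 (crop centre (400,330)), which lies level and undisturbed with the handle end at its edge. I close the last 3 mm, lift, and tip the blade slightly up.

>>> {"api": "apply_moves", "payload": {"series": [[[-2.5, 0, 0], [0, 0, 0]], [[0, 0, -3], [0, 0, 0]], [[0, 0, -4], [0, 0, 0]], [[0, 0, -5], [0, 0, 0]], [[0, 0, -6], [0, 0, 0]], [[0, 0, -6], [0, 0, 0]], [[0, 0, -6], [0, -0.02, 0]], [[0, 0, -6], [0, -0.02, 0]], [[0, 0, -5], [0, -0.02, 0]], [[0, 0, -4], [0, -0.02, 0]], [[0, 0, 0], [0, 0, 0]], [[0, 0, 0], [0, 0, 0]]]}}

```text
t: 10.75
tool_pos: [0.4799, -0.1612, 0.2798]
orientation: [0.64, 2.995, -0.026]
force: [-0.4, -0.2, -3.9]
opening: 0.0236
gripper_force: 40.0
```

```bash
cat > sl.py <<'E'
from look import *
# slate carried: plane from top & scene cams, in lifter coordinates (forward, left, up from TCP foot)
def slate(f=None):
    s=robot.read_state(); A=R.from_rotvec(s['orientation']).as_matrix()
    for n in('top','scene'):
        p,d,c=shot(n,f if n=='scene' else None); W=cloud(d,c); L=(W-s['tool_pos'])@A*1000
        m=(p.max(2)<75)&(L[...,0]<-34)&(L[...,0]>-160)&(abs(L[...,1])<65)&(L[...,2]>205)&(L[...,2]<245)&(W[...,2]>.014)
        q=L[m]
        if len(q)<60: print(n,'few',len(q)); continue
        b=np.linalg.lstsq(np.c_[q[:,:2]+[82,0],np.ones(len(q))],q[:,2],rcond=None)[0]
        e=np.percentile(q,[1,99],0); print(n,len(q),'slope',np.round(b[:2],3),'top below TCP',round(b[2],1),'fwd',np.round(-e[::-1,0],1),'y',np.round(e[:,1],1), cv2.minAreaRect(q[:,:2].astype(np.float32)))
    return s
E
python3 - <<'E'
from sl import *
slate(); go(395,2,330,180)
E
```

```text
top 420 slope [-0.016  0.008] top below TCP 226.2 fwd [ 94.1 135.6] y [-46.7  47.4] ((-107.37725067138672, 0.4313850402832031), (96.40547943115234, 58.237892150878906), 89.11994934082031)
scene 792 slope [-0.009  0.006] top below TCP 226.3 fwd [ 40.4 138.8] y [-47.6  51.5] ((-86.87032318115234, 0.21758651733398438), (105.30300903320312, 104.1371841430664), 0.4794759154319763)
now [ 479.8 -161.2  279.1] hd 155.89 t 10.8 F [ 0.3  0.4 -3.9] op 24.0
shift before turn [139.5 114.3 -62.1] after turn [ 84.8 163.2 -50.9] turn [-0.0167  0.0781 -0.4205]
```

Slate 1 rides level on the blade, centred at about 85 mm ahead of the TCP. I go up, then over to the tray.

>>> {"api": "apply_moves", "payload": {"series": [[[0, 0, -4], [0, 0, 0]], [[0, 0, -7], [0, 0, 0]], [[0, 0, -10], [0, 0, 0]], [[0, 0, -12], [0, 0, 0]], [[0, 0, -12], [0, 0, 0]], [[0, 0, -10], [0, 0, 0]], [[0, 0, -7], [0, 0, 0]], [[0, 0, -3], [0, 0, 0]], [[0, 0, 0], [0, 0, 0]]]}}

```text
t: 11.6
tool_pos: [0.4755, -0.1593, 0.3455]
orientation: [0.639, 2.994, -0.026]
force: [-1.0, 0.2, -2.9]
opening: 0.0236
gripper_force: 40.0
```

>>> {"api": "apply_moves", "payload": {"series": [[[1.7, 5, 0], [0, 0, -0.015]], [[1.7, 9, 0], [0, 0, -0.025]], [[1.7, 13, 0], [0, 0, -0.035]], [[1.7, 16, 0], [0, 0, -0.045]], [[1.7, 18, 0], [0, 0, -0.045]], [[1.7, 18, 0], [0, 0, -0.045]], [[1.7, 18, 0], [0, 0, -0.045]], [[1.7, 18, 0], [0, 0, -0.045]], [[1.7, 16, 0], [0, 0, -0.04]], [[1.7, 13, 0], [0, 0, -0.035]], [[1.7, 11, 0], [0, 0, -0.03]], [[1.7, 7, 0], [0, 0, -0.015]]]}}

```text
t: 12.6
tool_pos: [0.4914, 0.0038, 0.3393]
orientation: [-0.005, 3.07, -0.049]
force: [0.5, -0.4, -3.5]
opening: 0.024
gripper_force: 40.0
```

Run:
```python
from sl import *
slate(); go(494,2.2,330,180.4)
```

```text
top 536 slope [-0.007  0.006] top below TCP 226.3 fwd [ 87.3 135. ] y [-49.5  47.5] ((-109.94325256347656, -0.7891502380371094), (51.18950653076172, 97.76878356933594), 0.4707441031932831)
scene 970 slope [-0.009  0.005] top below TCP 225.9 fwd [ 37.7 139.9] y [-45.   50.3] ((-87.69416809082031, 2.3397254943847656), (107.11030578613281, 98.20830535888672), 0.3117150664329529)
now [491.4   3.3 339.6] hd -179.85 t 12.7 F [-0.6  0.9 -2.9] op 24.2
shift before turn [-1.9 -0.8  9.8] after turn [-2.6 -1.1  9.6] turn [-0.0326  0.0719 -0.0056]
```

>>> {"api": "apply_moves", "payload": {"series": [[[-0.6, -0.3, 0], [-0.008, 0.018, -0.001]], [[-0.6, -0.3, 0], [-0.008, 0.018, -0.001]], [[-0.6, -0.3, 0], [-0.008, 0.018, -0.001]], [[-0.6, -0.3, 0], [-0.008, 0.018, -0.001]], [[0, 0, 6], [0, 0, 0]], [[0, 0, 10], [0, 0, 0]], [[0, 0, 14], [0, 0, 0]], [[0, 0, 16], [0, 0, 0]], [[0, 0, 12], [0, 0, 0]], [[0, 0, 8], [0, 0, 0]], [[0, 0, 4], [0, 0, 0]], [[0, 0, 0], [0, 0, 0]]]}}

```text
t: 13.7
tool_pos: [0.4938, 0.0009, 0.269]
orientation: [0.005, -3.141, 0.001]
force: [0.2, -1.3, -2.7]
opening: 0.0237
gripper_force: 40.0
```

Run:
```python
from sl import *
slate(); go(494,2.2,239,180.4)
```

```text
top 242 slope [0.097 0.004] top below TCP 231.0 fwd [119.8 147.6] y [-54.9  63. ] ((-138.682861328125, 2.891643524169922), (31.597108840942383, 120.46343231201172), 6.391589641571045)
scene 730 slope [ 0.009 -0.003] top below TCP 224.7 fwd [ 36.1 120.1] y [-50.   43.3] ((-92.7601089477539, -8.00833511352539), (107.25479888916016, 117.19064331054688), 89.6576919555664)
now [494.5   0.8 270.7] hd -179.82 t 13.8 F [-0.3  0.8 -2.7] op 23.9
shift before turn [ 0.6  1.4 31.7] after turn [ 0.5  1.4 31.7] turn [-0.0009  0.0016 -0.0038]
```

>>> {"api": "apply_moves", "payload": {"series": [[[0, 1, 6], [0, 0, 0]], [[0, 0, 8], [0, 0, 0]], [[0, 0, 7], [0, 0, 0]], [[0, 0, 4], [0, 0, 0]], [[0, 0, 3], [0, 0, 0]], [[0, 0, 2], [0, 0, 0]], [[0, 0, 1.5], [0, 0, 0]], [[0, 0, 0], [0, 0, 0]], [[0, 0, 0], [0, 0, 0]]]}}

```text
t: 14.55
tool_pos: [0.4945, 0.0018, 0.2391]
orientation: [-0.005, 3.14, -0.001]
force: [1.0, 0.9, -0.5]
opening: 0.0236
gripper_force: 40.0
```

Run:
```python
from sl import *
handle(); go(384,2.2,239,180.2)
```

```text
handle: slope 0.0222 top at grip 158.8 ymean 0.2 xmax 35.1 2586
yaw in hand 0.0061
now [494.5   1.8 239.2] hd -179.81 t 14.6 F [-1.4 -0.3 -1. ] op 23.7
shift before turn [110.5   0.7  -0. ] after turn [110.5   0.8   0.2] turn [-0.0009  0.0017 -0.0002]
```

>>> {"api": "apply_moves", "payload": {"series": [[[8, 0, 0], [0, 0, 0]], [[15, 0, 0], [0, 0, 0]], [[20, 0, 0], [0, 0, 0]], [[20, 0, 0], [0, 0, 0]], [[20, 0, 0], [0, 0, 0]], [[18, 0, 0], [0, 0, 0]], [[9, 0, 0], [0, 0, 0]], [[0, 0, -15], [0, 0, 0]], [[0, 0, -20], [0, 0, 0]], [[0, 0, -15], [0, 0, 0]], [[0, 0, 0], [0, 0, 0]]]}}

```text
t: 15.52
tool_pos: [0.3851, 0.0014, 0.292]
orientation: [-0.005, 3.135, -0.002]
force: [0.1, -0.6, -0.0]
opening: 0.0233
gripper_force: 40.0
```

>>> {"api": "apply_moves", "payload": {"series": [[[0, -31, 0], [0, 0, 0]], [[0, -31, 0], [0, 0, 0]], [[0, -31, 0], [0, 0, 0]], [[0, -31, 0], [0, 0, 0]], [[0, -31, 0], [0, 0, 0]], [[0, -31, 0], [0, 0, 0]], [[0, -31, 0], [0, 0, 0]], [[0, -31, 0], [0, 0, 0.12]], [[0, 0, 0], [0, 0, 0.12]], [[0, 0, 0], [0, 0, 0.12]], [[0, 0, 0], [0, 0, 0.12]], [[0, 0, 0], [0, 0, 0]]]}}

```text
t: 16.52
tool_pos: [0.3845, -0.2464, 0.2877]
orientation: [-0.752, -3.05, -0.0]
force: [-0.8, -0.6, -1.9]
opening: 0.0239
gripper_force: 40.0
```

Run:
```python
from sl import *
p,d,c=shot('top'); W=cloud(d,c)
roi=(W[...,0]>.4)&(W[...,0]<.7)&(W[...,1]>-.56)&(W[...,1]<.12)&(W[...,2]<.1)
[print(x) for x in rect(roi&(W[...,2]>.009),W) if x[-1]>150]
print('dark in tray'); m=roi&(p.max(2)<70)&(abs(W[...,1])<.065)&(W[...,2]>.009)&(W[...,2]<.028)
[print(x) for x in rect(m,W) if x[-1]>100]
go(386.5,-245.6,235,152.6)
```

```text
(330, 152, array([ 674.1, -230.7]), array([81.8, 52.2]), 68.2, np.float64(35.4), array([15.7, 42.2]), 425)
(372, 155, array([ 662.2, -365.7]), array([ 74.5, 110.2]), 0.0, np.float64(45.7), array([12. , 53.7]), 450)
(254, 169, array([580.6,   5.8]), array([128.1, 138. ]), 0.7, np.float64(60.9), array([10.2, 80.7]), 446)
(419, 173, array([ 606.6, -513.9]), array([91.3, 99.1]), 86.6, np.float64(23.7), array([10.7, 30.5]), 371)
(256, 181, array([581.9,   2.1]), array([103.8,  95. ]), 0.5, np.float64(15.5), array([ 9.9, 22.9]), 967)
(361, 190, array([ 548.8, -329.8]), array([ 99.8, 101.7]), 62.0, np.float64(13.0), array([ 9.3, 19.5]), 778)
(400, 210, array([ 491.6, -453.1]), array([100.5, 104.2]), 44.4, np.float64(13.3), array([ 9.2, 19.8]), 847)
dark in tray
(256, 181, array([581.6,   2.3]), array([97.7, 95. ]), 0.2, np.float64(15.5), array([ 9.9, 22.9]), 923)
now [ 384.6 -246.3  287.9] hd 152.77 t 16.6 F [ 0.2 -0.7 -1.7] op 23.8
shift before turn [-1.4  1.5 52.9] after turn [-1.4  1.5 52.9] turn [0.     0.0001 0.0031]
```

>>> {"api": "apply_moves", "payload": {"series": [[[-1.4, 1.5, 10], [0, 0, 0.003]], [[0, 0, 14], [0, 0, 0]], [[0, 0, 14], [0, 0, 0]], [[0, 0, 10], [0, 0, 0]], [[0, 0, 4.7], [0, 0, 0]], [[0, 0, 0], [0, 0, 0]], [[0, 0, 0], [0, 0, 0]], [[0, 0, 0], [0, 0, 0]]]}}

```text
t: 17.23
tool_pos: [0.3873, -0.246, 0.2368]
orientation: [0.745, 3.05, -0.001]
force: [0.0, 0.4, -2.0]
opening: 0.0236
gripper_force: 40.0
```

Run:
```python
from sl import *
handle()
k=84;a=np.radians(-27.5)
go(548.8-k*np.cos(a),-329.8-k*np.sin(a),235,152.5)
```

```text
handle: slope 0.0216 top at grip 158.7 ymean 0.0 xmax 35.1 2566
yaw in hand 0.0028
now [ 387.4 -246.1  237. ] hd 152.53 t 17.3 F [ 0.9 -0.2 -2.2] op 23.7
shift before turn [-97.8   0.2   2.2] after turn [-97.8   0.3   2. ] turn [-0.0005  0.0026  0.0006]
```

>>> {"api": "apply_moves", "payload": {"series": [[[0, 0, 2], [0, 0, 0]], [[-8, 0.3, 0], [0, 0, 0]], [[-10, 0, 0], [0, 0, 0]], [[-10, 0, 0], [0, 0, 0]], [[-10, 0, 0], [0, 0, 0]], [[-10, 0, 0], [0, 0, 0]], [[-10, 0, 0], [0, 0, 0]], [[-10, 0, 0], [0, 0, 0]], [[-10, 0, 0], [0, 0, 0]], [[-10, 0, 0], [0, 0, 0]], [[-7, 0, 0], [0, 0, 0]], [[-3, 0, 0], [0, 0, 0]]]}}

```text
t: 18.28
tool_pos: [0.4751, -0.2914, 0.2345]
orientation: [0.746, 3.05, -0.001]
force: [-0.3, -0.0, -2.0]
opening: 0.0235
gripper_force: 40.0
```

>>> {"api": "apply_moves", "payload": {"series": [[[0, 0, 0], [0, 0, 0]], [[0, 0, -3], [0, 0, 0]], [[0, 0, -4], [0, 0, 0]], [[0, 0, -5], [0, 0, 0]], [[0, 0, -6], [0, 0, 0]], [[0, 0, -6], [0, 0, 0]], [[0, 0, -6], [0, -0.02, 0]], [[0, 0, -6], [0, -0.02, 0]], [[0, 0, -5], [0, -0.02, 0]], [[0, 0, -4], [0, -0.02, 0]], [[0, 0, 0], [0, 0, 0]], [[0, 0, 0], [0, 0, 0]]]}}

```text
t: 19.28
tool_pos: [0.4734, -0.2904, 0.2796]
orientation: [0.728, 2.974, -0.03]
force: [-0.1, -0.3, -3.6]
opening: 0.0239
gripper_force: 40.0
```

Run:
```python
from sl import *
slate(); go(492,2.2,345,180.2)
```

```text
top 297 slope [-0.023  0.011] top below TCP 225.8 fwd [ 49. 136.] y [-44.8  49.4] ((-109.85858917236328, 20.886207580566406), (125.37992858886719, 73.8467788696289), 47.6253547668457)
scene 730 slope [-0.004  0.01 ] top below TCP 226.2 fwd [ 39.1 136.8] y [-48.2  51.9] ((-86.01283264160156, 2.1909942626953125), (106.34638214111328, 103.09197998046875), 89.78144836425781)
now [ 473.3 -290.4  278.9] hd 152.51 t 19.4 F [-0.1 -0.3 -3.2] op 24.0
shift before turn [112.8 268.1 -75.4] after turn [-19.7 292.5 -66.1] turn [-0.0196  0.0788 -0.483 ]
```

>>> {"api": "apply_moves", "payload": {"series": [[[0, 0, -4], [0, 0, 0]], [[0, 0, -7], [0, 0, 0]], [[0, 0, -10], [0, 0, 0]], [[0, 0, -12], [0, 0, 0]], [[0, 0, -12], [0, 0, 0]], [[0, 0, -12], [0, 0, 0]], [[0, 0, -7], [0, 0, 0]], [[0, 0, -3], [0, 0, 0]], [[0, 0, 0], [0, 0, 0]]]}}

```text
t: 20.13
tool_pos: [0.469, -0.2882, 0.3476]
orientation: [0.727, 2.973, -0.031]
force: [-1.0, 0.2, -2.5]
opening: 0.0237
gripper_force: 40.0
```

>>> {"api": "apply_moves", "payload": {"series": [[[1.7, 4, 0], [0, 0, 0]], [[3.8, 9, 0], [0, 0, 0]], [[5.9, 14, 0], [0, 0, 0]], [[8, 19, 0], [0, 0, 0]], [[9.8, 23, 0], [0, 0, 0]], [[10.6, 25, 0], [0, 0, 0]], [[10.6, 25, 0], [0, 0, 0]], [[9.8, 23, 0], [0, 0, 0]], [[8, 19, 0], [0, 0, 0]], [[5.9, 14, 0], [0, 0, 0]], [[3.8, 9, 0], [0, 0, 0]], [[1.7, 4, 0], [0, 0, 0]]]}}

```text
t: 21.13
tool_pos: [0.4849, -0.0828, 0.3388]
orientation: [0.725, 2.977, -0.029]
force: [-0.2, -0.6, -2.6]
opening: 0.0236
gripper_force: 40.0
```

>>> {"api": "apply_moves", "payload": {"series": [[[1.2, 3, 0], [0, 0, -0.02]], [[1.2, 6, 0], [0, 0, -0.03]], [[1.2, 9, 0], [0, 0, -0.045]], [[1.2, 10, 0], [0, 0, -0.05]], [[1.2, 10, 0], [0, 0, -0.05]], [[1.2, 10, 0], [0, 0, -0.05]], [[1.2, 10, 0], [0, 0, -0.05]], [[1.2, 9, 0], [0, 0, -0.05]], [[1.2, 8, 0], [0, 0, -0.045]], [[1.2, 6, 0], [0, 0, -0.04]], [[1.2, 3, 0], [0, 0, -0.033]], [[1.2, 2, 0], [0, 0, -0.02]]]}}

```text
t: 22.13
tool_pos: [0.495, 0.0009, 0.3369]
orientation: [-0.009, 3.069, -0.058]
force: [0.9, -0.6, -2.5]
opening: 0.0236
gripper_force: 40.0
```

Run:
```python
from sl import *
slate(); top(); go(492.5,2.2,345,180.2)
```

```text
top 491 slope [ 0.004 -0.006] top below TCP 226.7 fwd [ 89.8 132.3] y [-48.7  48.9] ((-111.34445190429688, 0.3327827453613281), (47.142921447753906, 98.21671295166016), 0.5895532965660095)
scene 971 slope [-0.006  0.007] top below TCP 226.0 fwd [ 39.2 137.9] y [-46.   49.6] ((-87.47189331054688, 1.8583335876464844), (105.65452575683594, 98.30013275146484), 0.5007469058036804)
(330, 152, array([ 674.1, -231.9]), array([80.2, 51.6]), 67.6, np.float64(35.1), array([12.3, 41.5]), 421)
(372, 155, array([ 662.3, -366.2]), array([ 74.6, 109.4]), 0.4, np.float64(45.4), array([13.6, 52.5]), 450)
(419, 173, array([ 607.2, -514. ]), array([91.5, 99.9]), 89.2, np.float64(23.3), array([11.2, 29.8]), 372)
(400, 210, array([ 491.2, -452.7]), array([100.7, 102.2]), 44.3, np.float64(12.9), array([ 9.1, 19.7]), 839)
now [494.9   0.7 337. ] hd -179.76 t 22.3 F [-0.8  0.1 -3. ] op 24.1
shift before turn [ 1.8  1.2 -8.2] after turn [ 2.4  1.6 -8. ] turn [-0.0381  0.0717 -0.0007]
```

>>> {"api": "apply_moves", "payload": {"series": [[[0, 0.4, 0], [-0.009, 0.018, 0]], [[0, 0.4, 0], [-0.01, 0.018, 0]], [[0, 0.4, 0], [-0.01, 0.018, 0]], [[0, 0.4, 0], [-0.009, 0.018, 0]], [[0, 0, 0], [0, 0, 0]], [[0, 0, 0], [0, 0, 0]]]}}

```text
t: 22.78
tool_pos: [0.4951, 0.0024, 0.3369]
orientation: [0.004, -3.141, -0.0]
force: [0.1, -0.2, -2.5]
opening: 0.0235
gripper_force: 40.0
```

```bash
cat > tr.py <<'E'
from sl import *
def tray():
  for n in('scene','top'):
    p,d,c=shot(n); W=cloud(d,c); hsv=cv2.cvtColor(p,cv2.COLOR_BGR2HSV)
    m=(hsv[...,1]>90)&(hsv[...,0]<25)&(W[...,2]>.066)&(W[...,2]<.082)&(W[...,0]>.45)&(W[...,0]<.7)&(abs(W[...,1])<.3)
    q=W[m]*1000; print(n,len(q),'x',np.round(np.percentile(q[:,0],[1,99]),1),'y',np.round(np.percentile(q[:,1],[1,99]),1))
    for lo in (-1,1):
        w=q[(np.sign(q[:,1]-np.median(np.percentile(q[:,1],[1,99])))==lo)]
        w=w[abs(w[:,1]-np.median(w[:,1]))<8]; print('  side',lo,np.round(np.polyfit(w[:,0]-580,w[:,1],1),3),len(w))
E
python3 - <<'E'
from tr import *
tray(); go(494,2.2,252,180.2)
E
```

```text
scene 293 x [531.  648.8] y [-63.2  69.5]
  side -1 [  0.322 -64.309] 20
  side 1 [-1.800e-02  6.636e+01] 116
top 81 x [638.7 644. ] y [-59.4  65.2]
  side -1 [  0.138 -41.17 ] 9
  side 1 [ 0.101 30.197] 12
now [495.    2.5 336.9] hd -179.82 t 22.9 F [-0.  -1.  -3.1] op 23.8
shift before turn [ 1.  -0.3 84.9] after turn [ 1.  -0.3 84.9] turn [-0.0001 -0.0001 -0.0004]
```

Tray is unmoved: side walls at about y = ±65 around 2, and the back wall at x ≈ 643. I lower slate 2.

>>> {"api": "apply_moves", "payload": {"series": [[[0.5, 0, 6], [0, 0, 0]], [[0.5, 0, 10], [0, 0, 0]], [[0, 0, 12], [0, 0, 0]], [[0, 0, 14], [0, 0, 0]], [[0, 0, 12], [0, 0, 0]], [[0, 0, 10], [0, 0, 0]], [[0, 0, 8], [0, 0, 0]], [[0, 0, 5], [0, 0, 0]], [[0, 0, 4], [0, 0, 0]], [[0, 0, 3], [0, 0, 0]], [[0, 0, 1], [0, 0, 0]], [[0, 0, 0], [0, 0, 0]]]}}

```text
t: 23.88
tool_pos: [0.4942, 0.0026, 0.2524]
orientation: [-0.005, 3.141, 0.0]
force: [-0.5, -0.4, -1.9]
opening: 0.0239
gripper_force: 40.0
```

Run:
```python
from sl import *
handle(); go(384,2.2,252,180.2)
```

```text
handle: slope 0.0212 top at grip 158.8 ymean 0.2 xmax 35.0 2573
yaw in hand 0.0028
now [494.2   2.5 252.6] hd -179.82 t 23.9 F [ 0.2  1.2 -1. ] op 23.6
shift before turn [110.2   0.    0.5] after turn [1.102e+02 1.000e-01 6.000e-01] turn [-0.      0.001  -0.0003]
```

>>> {"api": "apply_moves", "payload": {"series": [[[8, 0, 0], [0, 0, 0]], [[15, 0, 0], [0, 0, 0]], [[20, 0, 0], [0, 0, 0]], [[20, 0, 0], [0, 0, 0]], [[20, 0, 0], [0, 0, 0]], [[18, 0, 0], [0, 0, 0]], [[9, 0, 0], [0, 0, 0]], [[0, 0, -15], [0, 0, 0]], [[0, 0, -20], [0, 0, 0]], [[0, 0, 0], [0, 0, 0]]]}}

```text
t: 24.77
tool_pos: [0.3847, 0.0021, 0.2908]
orientation: [-0.005, 3.135, -0.001]
force: [0.7, 0.1, -1.4]
opening: 0.024
gripper_force: 40.0
```

>>> {"api": "apply_moves", "payload": {"series": [[[2, -32.5, 0], [0, 0, 0]], [[2, -32.5, 0], [0, 0, 0]], [[2, -32.5, 0], [0, 0, 0]], [[2, -32.5, 0], [0, 0, 0]], [[2, -32.5, 0], [0, 0, 0]], [[2, -32.5, 0], [0, 0, 0]], [[2, -32.5, 0], [0, 0, 0]], [[2, -32.5, 0], [0, 0, 0]], [[2, -32.5, 0], [0, 0, 0.1]], [[2, -32.5, 0], [0, 0, 0.1]], [[0, 0, 0], [0, 0, 0.1]], [[0, 0, 0], [0, 0, 0.1]]]}}

```text
t: 25.77
tool_pos: [0.3609, -0.3242, 0.2864]
orientation: [-0.631, -3.077, 0.0]
force: [-0.7, 0.5, -2.2]
opening: 0.024
gripper_force: 40.0
```

>>> {"api": "apply_moves", "payload": {"series": [[[0, 0, 8], [0, 0, 0.1]], [[0, 0, 8], [0, 0, 0.1]], [[0, 0, 8], [0, 0, 0.1]], [[0, 0, 6], [0, 0, 0.1]], [[0, 0, 0], [0, 0, 0]], [[0, 0, 0], [0, 0, 0]]]}}

```text
t: 26.27
tool_pos: [0.3614, -0.3222, 0.2563]
orientation: [-1.214, -2.896, -0.001]
force: [0.2, -0.3, -1.7]
opening: 0.0238
gripper_force: 40.0
```

Run:
```python
from tr import *
p,d,c=shot('top'); W=cloud(d,c)
roi=(W[...,0]>.4)&(W[...,0]<.7)&(W[...,1]>-.56)&(W[...,1]<.12)&(W[...,2]<.1)
[print(x) for x in rect(roi&(W[...,2]>.009),W) if x[-1]>150]
m=roi&(p.max(2)<70)&(abs(W[...,1])<.065)&(W[...,2]>.009)&(W[...,2]<.038)
[print('dark in tray',x) for x in rect(m,W) if x[-1]>100]
a=np.radians(-45.7);k=182.5
go(491.4-k*np.cos(a),-452.7-k*np.sin(a),235,134.3)
```

```text
(330, 152, array([ 674.5, -232. ]), array([80.1, 52.5]), 67.4, np.float64(35.2), array([14.3, 42.5]), 422)
(372, 155, array([ 662.4, -366.3]), array([111.1,  73.5]), 89.3, np.float64(45.8), array([11.2, 53.3]), 453)
(254, 169, array([579.9,   2. ]), array([132.2, 128.2]), 90.0, np.float64(61.3), array([11.8, 80. ]), 447)
(419, 173, array([ 606.5, -513.3]), array([ 92.1, 100.6]), 89.8, np.float64(23.4), array([10.8, 31.2]), 377)
(255, 181, array([578.1,   3.8]), array([ 99.5, 104.3]), 0.4, np.float64(28.5), array([21.7, 35.5]), 1020)
(401, 207, array([ 491.3, -453.3]), array([100.3, 101.6]), 44.8, np.float64(13.0), array([ 9.2, 20.1]), 711)
dark in tray (256, 181, array([578.2,   2. ]), array([99.3, 94.2]), 0.2, np.float64(28.5), array([22. , 35.4]), 965)
now [ 361.6 -322.4  256.9] hd 134.55 t 26.3 F [ 0.5 -0.9 -0.7] op 23.8
shift before turn [-1.4  1.9 21.9] after turn [-1.4  1.9 21.9] turn [-0.0001 -0.0003  0.0044]
```

>>> {"api": "apply_moves", "payload": {"series": [[[-1.4, 1.8, 8], [0, 0, 0.003]], [[0, 0, 8], [0, 0, 0]], [[0, 0, 4], [0, 0, 0]], [[0, 0, 0], [0, 0, 0]], [[0, 0, 0], [0, 0, 0]], [[0, 0, 0], [0, 0, 0]]]}}

```text
t: 26.82
tool_pos: [0.364, -0.3222, 0.237]
orientation: [-1.223, -2.894, -0.0]
force: [0.7, 0.6, -0.3]
opening: 0.0236
gripper_force: 40.0
```

Run:
```python
from sl import *
k=84;a=np.radians(-45.6)
go(491.3-k*np.cos(a),-453-k*np.sin(a),235,134.4)
```

```text
now [ 364.  -322.2  237. ] hd 134.19 t 26.8 F [ 0.7  0.6 -0.3] op 23.6
shift before turn [-98.5  -0.2   2. ] after turn [-98.5  -0.5   2. ] turn [-0.0001 -0.0003 -0.0036]
```

>>> {"api": "apply_moves", "payload": {"series": [[[0, -0.4, 2], [0, 0, -0.003]], [[-8, 0, 0], [0, 0, 0]], [[-10, 0, 0], [0, 0, 0]], [[-10, 0, 0], [0, 0, 0]], [[-10, 0, 0], [0, 0, 0]], [[-10, 0, 0], [0, 0, 0]], [[-10, 0, 0], [0, 0, 0]], [[-10, 0, 0], [0, 0, 0]], [[-10, 0, 0], [0, 0, 0]], [[-10, 0, 0], [0, 0, 0]], [[-7, 0, 0], [0, 0, 0]], [[-3, 0, 0], [0, 0, 0]]]}}

```text
t: 27.82
tool_pos: [0.4329, -0.3935, 0.2351]
orientation: [1.218, 2.895, -0.001]
force: [-0.4, 0.5, -1.5]
opening: 0.0238
gripper_force: 40.0
```

>>> {"api": "apply_moves", "payload": {"series": [[[0, 0, 0], [0, 0, 0]], [[0, 0, -3], [0, 0, 0]], [[0, 0, -4], [0, 0, 0]], [[0, 0, -5], [0, 0, 0]], [[0, 0, -6], [0, 0, 0]], [[0, 0, -6], [0, 0, 0]], [[0, 0, -6], [0, -0.02, 0]], [[0, 0, -6], [0, -0.02, 0]], [[0, 0, -5], [0, -0.02, 0]], [[0, 0, -4], [0, -0.02, 0]], [[0, 0, 0], [0, 0, 0]], [[0, 0, 0], [0, 0, 0]]]}}

```text
t: 28.82
tool_pos: [0.4317, -0.3921, 0.2804]
orientation: [1.19, 2.827, -0.048]
force: [-0.7, -0.0, -2.1]
opening: 0.0239
gripper_force: 40.0
```

>>> {"api": "apply_moves", "payload": {"series": [[[0, 0, -4], [0, 0, 0]], [[0, 0, -7], [0, 0, 0]], [[0, 0, -10], [0, 0, 0]], [[0, 0, -12], [0, 0, 0]], [[0, 0, -14], [0, 0, 0]], [[0, 0, -14], [0, 0, 0]], [[0, 0, -12], [0, 0, 0]], [[0, 0, -7], [0, 0, 0]], [[0, 0, -3], [0, 0, 0]], [[0, 0, 0], [0, 0, 0]]]}}

```text
t: 29.65
tool_pos: [0.4273, -0.3876, 0.3639]
orientation: [1.189, 2.826, -0.049]
force: [-0.3, -0.6, -3.0]
opening: 0.0239
gripper_force: 40.0
```

Run:
```python
from tr import *
slate(); go(494.5,2.2,345,180.2)
```

```text
top 309 slope [-0.006 -0.01 ] top below TCP 227.1 fwd [ 36.2 135. ] y [18.2 50.2] ((-86.16046142578125, 35.786983489990234), (100.8207778930664, 32.59724044799805), 4.338619709014893)
scene 607 slope [-0.006  0.004] top below TCP 226.9 fwd [ 37.7 134.9] y [-46.4  54.6] ((-84.57015991210938, 2.2285079956054688), (100.61005401611328, 107.75403594970703), 1.3614835739135742)
now [ 427.  -387.3  362.1] hd 134.35 t 29.8 F [-0.5  0.5 -3.3] op 23.8
shift before turn [232.  320.5  -1.2] after turn [-68.8 389.3  17.1] turn [-0.0316  0.0747 -0.7999]
```

>>> {"api": "apply_moves", "payload": {"series": [[[3.6, 5, 0], [0, 0, 0]], [[7.2, 10, 0], [0, 0, 0]], [[10.9, 15, 0], [0, 0, 0]], [[13.8, 19, 0], [0, 0, 0]], [[15.9, 22, 0], [0, 0, 0]], [[18.1, 25, 0], [0, 0, 0]], [[18.1, 25, 0], [0, 0, 0]], [[15.9, 22, 0], [0, 0, 0]], [[13.8, 19, 0], [0, 0, 0]], [[10.9, 15, 0], [0, 0, 0]], [[7.2, 10, 0], [0, 0, 0]], [[3.6, 5, 0], [0, 0, 0]]]}}

```text
t: 30.75
tool_pos: [0.4675, -0.1515, 0.3508]
orientation: [1.187, 2.83, -0.046]
force: [-0.7, -0.6, -2.9]
opening: 0.0238
gripper_force: 40.0
```

>>> {"api": "apply_moves", "payload": {"series": [[[2.2, 3, 0], [0, 0, 0]], [[5.1, 7, 0], [0, 0, 0]], [[7.2, 10, 0], [0, 0, 0]], [[9.4, 13, 0], [0, 0, 0]], [[10.9, 15, 0], [0, 0, 0]], [[11.6, 16, 0], [0, 0, 0]], [[11.6, 16, 0], [0, 0, 0]], [[10.9, 15, 0], [0, 0, 0]], [[9.4, 13, 0], [0, 0, 0]], [[7.2, 10, 0], [0, 0, 0]], [[5.1, 7, 0], [0, 0, 0]], [[2.2, 3, 0], [0, 0, 0]]]}}

```text
t: 31.75
tool_pos: [0.4946, 0.0023, 0.344]
orientation: [1.19, 2.828, -0.047]
force: [0.1, 0.2, -2.7]
opening: 0.0237
gripper_force: 40.0
```

>>> {"api": "apply_moves", "payload": {"series": [[[0, 0, 0], [0, 0, -0.03]], [[0, 0, 0], [0, 0, -0.05]], [[0, 0, 0], [0, 0, -0.07]], [[0, 0, 0], [0, 0, -0.08]], [[0, 0, 0], [0, 0, -0.09]], [[0, 0, 0], [0, 0, -0.09]], [[0, 0, 0], [0, 0, -0.09]], [[0, 0, 0], [0, 0, -0.09]], [[0, 0, 0], [0, 0, -0.08]], [[0, 0, 0], [0, 0, -0.06]], [[0, 0, 0], [0, 0, -0.045]], [[0, 0, 0], [0, 0, -0.025]]]}}

```text
t: 32.75
tool_pos: [0.4945, 0.0008, 0.3441]
orientation: [-0.007, 3.085, -0.089]
force: [0.2, -0.2, -2.5]
opening: 0.0237
gripper_force: 40.0
```

Run:
```python
from tr import *
slate(); tray(); go(494.5,2.2,345,180.2)
```

```text
top 392 slope [-0.025  0.002] top below TCP 225.7 fwd [ 99.  134.7] y [-47.3  47.1] ((-116.55021667480469, -1.3741302490234375), (38.99293518066406, 98.5505142211914), 2.940095901489258)
scene 984 slope [-0.013  0.002] top below TCP 225.9 fwd [ 38.2 138.5] y [-45.8  49.8] ((-86.94068908691406, 1.6357460021972656), (105.45948028564453, 99.55278015136719), 0.44130557775497437)
scene 298 x [527.3 648.9] y [-62.7  69. ]
  side -1 [-5.0000e-03 -4.1766e+01] 19
  side 1 [-1.7000e-02  6.6173e+01] 120
top 22 x [621.7 643.6] y [41.4 65.4]
  side -1 [  1.045 -15.697] 8
  side 1 [-0.158 72.271] 12
now [494.5   1.2 344.2] hd -179.83 t 33.0 F [-0.3 -0.2 -3.4] op 23.5
shift before turn [-0.1  1.  -0.9] after turn [-0.1  1.  -0.8] turn [-0.0574  0.0555 -0.0021]
```

>>> {"api": "apply_moves", "payload": {"series": [[[0, 0.3, 0], [-0.0145, 0.014, 0]], [[0, 0.3, 0], [-0.0145, 0.014, 0]], [[0, 0.2, 0], [-0.0145, 0.014, -0.001]], [[0, 0.2, 0], [-0.0145, 0.0135, -0.001]], [[0, 0, 6], [0, 0, 0]], [[0, 0, 10], [0, 0, 0]], [[0, 0, 13], [0, 0, 0]], [[0, 0, 13], [0, 0, 0]], [[0, 0, 10], [0, 0, 0]], [[0, 0, 8], [0, 0, 0]], [[0, 0, 5], [0, 0, 0]], [[0, 0, 0], [0, 0, 0]]]}}

```text
t: 33.95
tool_pos: [0.4939, 0.0026, 0.2776]
orientation: [0.008, -3.139, -0.001]
force: [-0.1, 0.0, -3.1]
opening: 0.0239
gripper_force: 40.0
```

Run:
```python
from sl import *
go(494.5,2.2,265,180.2)
```

```text
now [493.9   2.6 277.6] hd -179.7 t 34.0 F [-0.1  0.  -3.1] op 23.9
shift before turn [-0.6 -0.4 12.6] after turn [-0.6 -0.4 12.6] turn [ 0.0009 -0.0022  0.0018]
```

>>> {"api": "apply_moves", "payload": {"series": [[[0, 0, 4], [0, 0, 0]], [[0, 0, 4], [0, 0, 0]], [[0, 0, 3], [0, 0, 0]], [[0, 0, 1.5], [0, 0, 0]], [[0, 0, 0], [0, 0, 0]], [[0, 0, 0], [0, 0, 0]]]}}

```text
t: 34.45
tool_pos: [0.4946, 0.0025, 0.2669]
orientation: [-0.008, 3.141, 0.001]
force: [-0.7, 0.9, -1.1]
opening: 0.0236
gripper_force: 40.0
```

>>> {"api": "apply_moves", "payload": {"series": [[[8, 0, 0], [0, 0, 0]], [[15, 0, 0], [0, 0, 0]], [[20, 0, 0], [0, 0, 0]], [[20, 0, 0], [0, 0, 0]], [[20, 0, 0], [0, 0, 0]], [[20, 0, 0], [0, 0, 0]], [[9, 0, 0], [0, 0, 0]], [[0, 0, -20], [0, 0, 0]], [[0, 0, -25], [0, 0, 0]], [[0, 0, -25], [0, 0, 0]], [[0, 0, -15], [0, 0, 0]], [[0, 0, 0], [0, 0, 0]]]}}

```text
t: 35.45
tool_pos: [0.3832, 0.0018, 0.3557]
orientation: [-0.008, 3.134, -0.0]
force: [0.9, -0.1, -1.2]
opening: 0.0239
gripper_force: 40.0
```

>>> {"api": "apply_moves", "payload": {"series": [[[0, 0, 0], [0, 0, 0.117]], [[0, 0, 0], [0, 0, 0.117]], [[0, 0, 0], [0, 0, 0.117]], [[0, 0, 0], [0, 0, 0.117]], [[0, 0, 0], [0, 0, 0.117]], [[0, 0, 0], [0, 0, 0.117]], [[0, 0, 0], [0, 0, 0.117]], [[0, 0, 0], [0, 0, 0.117]], [[0, 0, 0], [0, 0, 0.117]], [[0, 0, 0], [0, 0, 0.117]], [[0, 0, 0], [0, 0, 0.117]], [[0, 0, 0], [0, 0, 0.117]]]}}

```text
t: 36.45
tool_pos: [0.3819, 0.002, 0.3502]
orientation: [-2.028, -2.397, 0.0]
force: [0.4, -0.3, -1.4]
opening: 0.0238
gripper_force: 40.0
```

>>> {"api": "apply_moves", "payload": {"series": [[[0, 0, 0], [0, 0, 0.117]], [[0, 0, 0], [0, 0, 0.117]], [[0, 0, 0], [0, 0, 0]], [[0, 0, 0], [0, 0, 0]]]}}

```text
t: 36.78
tool_pos: [0.3821, 0.0019, 0.3506]
orientation: [-2.284, -2.155, 0.0]
force: [0.5, -0.5, -1.0]
opening: 0.024
gripper_force: 40.0
```

Run:
```python
from tr import *
p,d,c=shot('top','t2.png'); W=cloud(d,c)
roi=(W[...,0]>.4)&(W[...,0]<.7)&(W[...,1]>-.56)&(W[...,1]<.16)&(W[...,2]<.1)
[print(x) for x in rect(roi&(W[...,2]>.009),W) if x[-1]>150]
m=roi&(p.max(2)<70)&(abs(W[...,1])<.065)&(W[...,2]>.009)&(W[...,2]<.05)
[print('dark in tray',x) for x in rect(m,W) if x[-1]>100]
handle(); go(718.2,-4.2,260,86.45)
```

```text
(330, 152, array([ 674.2, -231.9]), array([80.1, 51.9]), 68.4, np.float64(35.4), array([13.5, 41.8]), 422)
(372, 155, array([ 662.5, -365.5]), array([108.2,  74.5]), 89.7, np.float64(45.7), array([11.9, 53.1]), 450)
(254, 169, array([580.7,   2.2]), array([126.9, 131.7]), 0.2, np.float64(60.6), array([10.2, 79.9]), 443)
(419, 173, array([ 606. , -513.2]), array([92.3, 98.9]), 89.2, np.float64(23.4), array([ 9.9, 30.2]), 378)
(255, 181, array([578.5,   5.5]), array([101. , 100.9]), 0.2, np.float64(41.5), array([30.3, 48.6]), 1054)
dark in tray (249, 167, array([612.2,  32.5]), array([ 84.1, 168.2]), 43.7, np.float64(32.2), array([ 9.8, 48.8]), 135)
dark in tray (255, 180, array([578.7,   3.3]), array([100.7,  96.4]), 0.2, np.float64(41.6), array([33.5, 48.2]), 1031)
handle: slope 0.0219 top at grip 158.8 ymean -0.2 xmax 34.9 2554
yaw in hand 0.002
now [382.2   1.9 351.1] hd 86.66 t 36.9 F [ 0.2  0.9 -1.3] op 23.8
shift before turn [ 13.4 335.8  90.9] after turn [ 14.7 335.7  91.1] turn [-0.0006 -0.0007  0.0037]
```

All three slates are stacked in the tray, with the top at 41.5 mm (42 expected) and the middle at (578.7, 2.5). Now I return the lifter.

>>> {"api": "apply_moves", "payload": {"series": [[[1.2, 28, 0], [0, 0, 0.004]], [[1.2, 28, 0], [0, 0, 0]], [[1.2, 28, 0], [0, 0, 0]], [[1.2, 28, 0], [0, 0, 0]], [[1.2, 28, 0], [0, 0, 0]], [[1.2, 28, 0], [0, 0, 0]], [[1.2, 28, 0], [0, 0, 0]], [[1.2, 28, 0], [0, 0, 0]], [[1.2, 28, 0], [0, 0, 0]], [[1.2, 28, 0], [0, 0, 0]], [[1.2, 28, 0], [0, 0, 0]], [[1.2, 28, 0], [0, 0, 0]]]}}

```text
t: 37.88
tool_pos: [0.7199, -0.0058, 0.3507]
orientation: [-2.289, -2.15, 0.0]
force: [-0.4, 0.4, -1.0]
opening: 0.0236
gripper_force: 40.0
```

>>> {"api": "apply_moves", "payload": {"series": [[[0, 0, 0], [0, 0, 0]], [[0, 0, 20], [0, 0, 0]], [[0, 0, 20], [0, 0, 0]], [[0, 0, 20], [0, 0, 0]], [[0, 0, 15], [0, 0, 0]], [[0, 0, 10], [0, 0, 0]], [[0, 0, 6], [0, 0, 0]], [[0, 0, 0], [0, 0, 0]], [[0, 0, 0], [0, 0, 0]], [[0, 0, 0], [0, 0, 0]]]}}

```text
t: 38.72
tool_pos: [0.7193, -0.0058, 0.2624]
orientation: [2.292, 2.146, 0.003]
force: [0.3, 0.2, -0.4]
opening: 0.0239
gripper_force: 40.0
```

```bash
python3 go.py 718.2 -4.2 237 86.45
```

```text
now [719.3  -5.8 262.4] hd 86.24 t 38.7 F [ 0.3  0.2 -0.4] op 23.9
shift before turn [ 1.5 -1.2 25.4] after turn [ 1.5 -1.2 25.4] turn [ 0.0025 -0.0006 -0.0037]
```

>>> {"api": "apply_moves", "payload": {"series": [[[1.5, -1.2, 8], [0, 0, -0.004]], [[0, 0, 8], [0, 0, 0]], [[0, 0, 5], [0, 0, 0]], [[0, 0, 3], [0, 0, 0]], [[0, 0, 1.5], [0, 0, 0]], [[0, 0, 0], [0, 0, 0]], [[0, 0, 0], [0, 0, 0]]]}}

```text
t: 39.3
tool_pos: [0.7175, -0.004, 0.2363]
orientation: [-2.289, -2.151, -0.0]
force: [-6.0, 0.9, 9.7]
opening: 0.0237
gripper_force: 40.0
```

>>> {"api": "apply_moves", "payload": {"series": [[[0, 0, 0], [0, 0, 0]], [[0, 0, 0], [0, 0, 0]], [[0, 0, 0], [0, 0, 0]], [[0, 0, 0], [0, 0, 0]], [[0, 0, 0], [0, 0, 0]]], "claw": 0.45}}

```text
t: 39.72
tool_pos: [0.7175, -0.0042, 0.2348]
orientation: [-2.289, -2.151, -0.0]
force: [-0.3, -0.8, -0.9]
opening: 0.0417
gripper_force: 0.0
```

>>> {"api": "apply_moves", "payload": {"series": [[[0, 0, -10], [0, 0, 0]], [[0, 0, -25], [0, 0, 0]], [[0, 0, -30], [0, 0, 0]], [[0, 0, -35], [0, 0, 0]], [[0, 0, -35], [0, 0, 0]], [[0, 0, -15], [0, 0, 0]], [[0, 0, 0], [0, 0, 0]]]}}

```text
t: 40.3
tool_pos: [0.7187, -0.0043, 0.3934]
orientation: [2.284, 2.146, 0.012]
force: [0.8, -0.8, -0.1]
opening: 0.0417
gripper_force: 0.0
```

Run:
```python
from m import *
from go import go
p,d,c=shot('wrist','w3.png'); W=cloud(d,c)
hsv=cv2.cvtColor(p,cv2.COLOR_BGR2HSV)
[print('handle',x) for x in rect((hsv[...,1]>110)&(W[...,2]>.05)&(W[...,2]<.1)&(abs(W[...,1])<.07)&(abs(W[...,0]-.718)<.04),W)]
p,d,c=shot('top'); W=cloud(d,c)
m=(abs(W[...,0]-.674)<.06)&(abs(W[...,1]+.232)<.06)&(W[...,2]>.028)&(W[...,2]<.045); print([x for x in rect(m,W)])
p,d,c=shot('scene'); W=cloud(d,c)
m=(abs(W[...,0]-.674)<.06)&(abs(W[...,1]+.232)<.06)&(W[...,2]>.03)&(W[...,2]<.045); print([x for x in rect(m,W)])
go(674,-232,300,68.3)
```

```text
handle (274, 196, array([717. ,  -4.4]), array([72.7, 22.5]), 85.7, np.float64(77.1), array([71.2, 78.6]), 1674)
[(330, 151, array([ 674.5, -232. ]), array([79.9, 53. ]), 68.4, np.float64(35.4), array([29.5, 42.4]), 409)]
[(185, 232, array([ 677.9, -231.9]), array([87.9, 51.9]), 67.4, np.float64(36.5), array([31.7, 40.4]), 407)]
now [717.4  -4.2 384.6] hd 86.45 t 40.5 F [ 0.4 -0.1 -0.3] op 41.7
shift before turn [-230.1  -29.1   84.5] after turn [-227.7   43.9   84.6] turn [-0.0008 -0.0006  0.3168]
```

>>> {"api": "apply_moves", "payload": {"series": [[[-23, -2.9, 0], [0, 0, 0]], [[-23, -2.9, 0], [0, 0, 0]], [[-23, -2.9, 0], [0, 0, 0]], [[-23, -2.9, 0], [0, 0, 0]], [[-23, -2.9, 0], [0, 0, 0.1]], [[-23, -2.9, 0], [0, 0, 0.1]], [[-23, -2.9, 0], [0, 0, 0.117]], [[-20, 8, 15], [0, 0, 0]], [[-20, 8, 15], [0, 0, 0]], [[-20, 8, 15], [0, 0, 0]], [[0, 0, 15], [0, 0, 0]], [[0, 0, 15], [0, 0, 0]]], "claw": 0.82}}

```text
t: 41.45
tool_pos: [0.6798, -0.2273, 0.3065]
orientation: [-2.599, -1.758, 0.003]
force: [-0.7, 0.4, -0.1]
opening: 0.0764
gripper_force: 0.0
```

Run:
```python
from m import *
from go import go
go(674.7,-232,195,68.3)
p,d,c=shot('wrist','w4.png'); W=cloud(d,c)
m=(abs(W[...,0]-.674)<.07)&(abs(W[...,1]+.232)<.07)&(W[...,2]>.028)&(W[...,2]<.045); print([x for x in rect(m,W)])
```

```text
now [ 679.8 -227.3  306.5] hd 68.17 t 41.5 F [-0.7  0.4 -0.1] op 76.4
shift before turn [ -6.3  -2.5 111.5] after turn [ -6.2  -3.  111.5] turn [-0.004  -0.0008 -0.0023]
[(278, 217, array([ 675.5, -232.4]), array([81.3, 50.6]), 68.0, np.float64(35.5), array([33.9, 36.9]), 5530)]
```

View pics/w4.png

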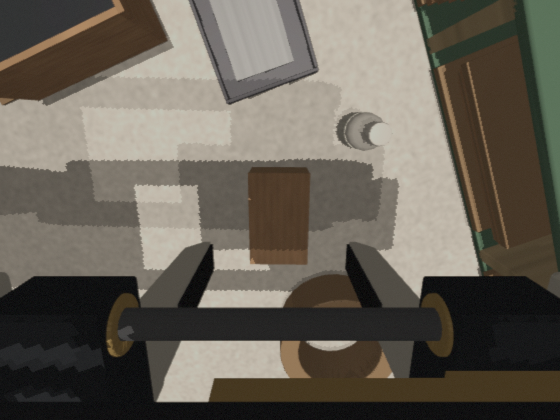

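The wrist view shows the spacer at (278,217), squarely between the open fingers, with its top at 35.5 mm and its middle at (675,-232). I grasp it.

>>> {"api": "apply_moves", "payload": {"series": [[[-3, -1.5, 5], [0, 0, 0]], [[-3.3, -0.9, 20], [0, 0, 0]], [[0, 0, 20], [0, 0, 0]], [[0, 0, 20], [0, 0, 0]], [[0, 0, 20], [0, 0, 0]], [[0, 0, 15], [0, 0, 0]], [[0, 0, 8], [0, 0, 0]], [[0, 0, 3], [0, 0, 0]], [[0, 0, 0], [0, 0, 0]], [[0, 0, 0], [0, 0, 0]]]}}

```text
t: 42.33
tool_pos: [0.6768, -0.2313, 0.2003]
orientation: [2.599, 1.763, 0.002]
force: [0.4, 0.3, 0.2]
opening: 0.0762
gripper_force: 0.0
```

>>> {"api": "apply_moves", "payload": {"series": [[[0, 0, 0], [0, 0, 0]], [[0, 0, 0], [0, 0, 0]], [[0, 0, 0], [0, 0, 0]], [[0, 0, 0], [0, 0, 0]], [[0, 0, 0], [0, 0, 0]], [[0, 0, 0], [0, 0, 0]], [[0, 0, 0], [0, 0, 0]], [[0, 0, 0], [0, 0, 0]]], "claw": 0.3, "newtons": 15}}

```text
t: 43.0
tool_pos: [0.6764, -0.2314, 0.1995]
orientation: [2.6, 1.763, 0.001]
force: [-1.4, 0.7, 4.3]
opening: 0.0502
gripper_force: 15.0
```

```bash
python3 go.py 675 -232 350 68
```

```text
now [ 676.4 -231.4  199.5] hd 68.28 t 43.0 F [-1.4  0.7  4.3] op 50.2
shift before turn [  -1.    -1.  -150.5] after turn [  -1.1   -1.  -150.5] turn [ 0.0004 -0.0005  0.005 ]
```

>>> {"api": "apply_moves", "payload": {"series": [[[0, 0, -8], [0, 0, 0]], [[0, 0, -16], [0, 0, 0]], [[0, 0, -24], [0, 0, 0]], [[0, 0, -28], [0, 0, 0]], [[0, 0, -28], [0, 0, 0]], [[0, 0, -24], [0, 0, 0]], [[0, 0, -14], [0, 0, 0]], [[0, 0, -8], [0, 0, -0.095]], [[0, 0, 0], [0, 0, -0.095]], [[0, 0, 0], [0, 0, -0.095]], [[0, 0, 0], [0, 0, -0.095]], [[0, 0, 0], [0, 0, 0]]]}}

```text
t: 44.0
tool_pos: [0.6761, -0.2313, 0.3493]
orientation: [-2.215, -2.227, -0.001]
force: [0.1, -0.3, 0.3]
opening: 0.0497
gripper_force: 15.0
```

```bash
python3 -c "
from tr import *
go(578.5,2.3,300,90.2)
tray()"
```

```text
now [ 676.1 -231.3  349.3] hd 90.32 t 44.0 F [ 0.1 -0.3  0.3] op 49.7
shift before turn [234.1 -96.3  49.5] after turn [234.  -96.8  49.3] turn [-0.0001 -0.0007  0.002 ]
scene 353 x [525.4 647.9] y [-63.9  68.9]
  side -1 [ 1.5000e-02 -6.0758e+01] 107
  side 1 [-2.1000e-02  6.6594e+01] 113
top 157 x [520.4 644. ] y [-62.7  66.4]
  side -1 [ 4.8000e-02 -6.1538e+01] 46
  side 1 [-1.7000e-02  6.4138e+01] 47
```

>>> {"api": "apply_moves", "payload": {"series": [[[8, -3.3, 0], [0, 0, 0]], [[16, -6.6, 0], [0, 0, 0]], [[22, -9.1, 0], [0, 0, 0]], [[26, -10.7, 0], [0, 0, 0]], [[26, -10.7, 0], [0, 0, 0]], [[26, -10.7, 0], [0, 0, 0]], [[26, -10.7, 0], [0, 0, 0]], [[26, -10.7, 0], [0, 0, 0]], [[24, -9.9, 0], [0, 0, 0]], [[18, -7.4, 0], [0, 0, 0]], [[11, -4.5, 0], [0, 0, 0]], [[5, -2.1, 0], [0, 0, 0]]]}}

```text
t: 45.1
tool_pos: [0.5788, 0.0043, 0.3493]
orientation: [-2.219, -2.223, -0.001]
force: [-0.3, -0.8, 0.2]
opening: 0.0501
gripper_force: 15.0
```

>>> {"api": "apply_moves", "payload": {"series": [[[0, 0, 8], [0, 0, 0]], [[0, 0, 16], [0, 0, 0]], [[0, 0, 20], [0, 0, 0]], [[0, 0, 20], [0, 0, 0]], [[0, 0, 14], [0, 0, 0]], [[0, 0, 10], [0, 0, 0]], [[0, 0, 0], [0, 0, 0]], [[0, 0, 0], [0, 0, 0]]]}}

```text
t: 45.77
tool_pos: [0.5796, 0.0019, 0.2606]
orientation: [-2.221, -2.22, 0.001]
force: [0.0, -0.1, -0.1]
opening: 0.0499
gripper_force: 15.0
```

```bash
python3 go.py 578.5 2.3 242 90.2
```

```text
now [579.6   1.9 260.6] hd 90.0 t 45.8 F [ 0.  -0.1 -0.1] op 49.9
shift before turn [ 0.4 -1.  18.6] after turn [ 0.4 -1.1 18.6] turn [-0.0012 -0.0006 -0.0035]
```

>>> {"api": "apply_moves", "payload": {"series": [[[0, -0.5, 6], [0, 0, 0]], [[0, 0, 6], [0, 0, 0]], [[0, 0, 3.5], [0, 0, 0]], [[0, 0, 2], [0, 0, 0]], [[0, 0, 1], [0, 0, 0]], [[0, 0, 0], [0, 0, 0]], [[0, 0, 0], [0, 0, 0]]]}}

```text
t: 46.35
tool_pos: [0.5791, 0.0026, 0.2428]
orientation: [-2.22, -2.222, -0.001]
force: [0.1, 0.6, -0.5]
opening: 0.0499
gripper_force: 15.0
```

```bash
python3 go.py 578.5 2.3 242 90.2
```

```text
now [579.1   2.6 242.8] hd 90.06 t 46.4 F [ 0.1  0.6 -0.5] op 49.9
shift before turn [-0.3 -0.6  0.8] after turn [-0.3 -0.6  0.8] turn [ 0.0003 -0.0006 -0.0024]
```

>>> {"api": "apply_moves", "payload": {"series": [[[0, 0, 1], [0, 0, 0]], [[0, 0, 0.5], [0, 0, 0]], [[0, 0, 0], [0, 0, 0]], [[0, 0, 0], [0, 0, 0]]]}}

```text
t: 46.68
tool_pos: [0.5792, 0.0026, 0.2414]
orientation: [-2.22, -2.223, -0.001]
force: [-0.8, 0.9, 1.3]
opening: 0.0498
gripper_force: 15.0
```

>>> {"api": "apply_moves", "payload": {"series": [[[0, 0, 0], [0, 0, 0]], [[0, 0, 0], [0, 0, 0]], [[0, 0, 0], [0, 0, 0]], [[0, 0, 0], [0, 0, 0]]], "claw": 0.66}}

```text
t: 47.02
tool_pos: [0.579, 0.0026, 0.2411]
orientation: [-2.22, -2.222, -0.001]
force: [-0.3, 0.0, -0.0]
opening: 0.0609
gripper_force: 0.0
```

>>> {"api": "apply_moves", "payload": {"series": [[[0, 0, -8], [0, 0, 0]], [[0, 0, -15], [0, 0, 0]], [[0, 0, -25], [0, 0, 0]], [[0, 0, -30], [0, 0, 0]], [[0, 0, -30], [0, 0, 0]], [[0, 0, -10], [0, 0, 0]], [[-30, 0, 0], [0, 0, 0]], [[-30, 0, 0], [0, 0, 0]], [[-30, 0, 0], [0, 0, 0]], [[-30, 0, 0], [0, 0, 0]], [[-30, 0, 0], [0, 0, 0]], [[0, 0, 0], [0, 0, 0]]]}}

```text
t: 48.02
tool_pos: [0.5787, -0.1521, 0.3589]
orientation: [2.224, 2.218, -0.002]
force: [0.7, -0.5, -0.1]
opening: 0.0616
gripper_force: 0.0
```

Run:
```python
from tr import *
tray()
p,d,c=shot('wrist','w5.png'); W=cloud(d,c)
s=robot.read_state()
roi=(abs(W[...,0]-.58)<.1)&(abs(W[...,1])<.12)
for lo,hi in((.07,.085),(.036,.048)):
  [print(lo,x) for x in rect(roi&(W[...,2]>lo)&(W[...,2]<hi),W)]
p,d,c=shot('top'); W=cloud(d,c); roi=(abs(W[...,0]-.58)<.05)&(abs(W[...,1])<.055)
[print('spacer top',x) for x in rect(roi&(W[...,2]>.06),W)]
# conveyor ramp edge line & stop face: high rollers
m=(W[...,2]>.03)&(W[...,2]<.07)&(abs(W[...,0]-.55)<.1)&(W[...,1]>.3)&(W[...,1]<.55); q=W[m]*1000
print('stop',len(q),np.polyfit(q[:,0]-550,q[:,1],1),np.percentile(q[:,1],[1,50,99]),np.percentile(q[:,2],[5,50,95]))
go(570,-110,300,0)
```

```text
scene 851 x [529.3 647.4] y [-63.   68.5]
  side -1 [ 3.0000e-03 -2.8225e+01] 108
  side 1 [-3.200e-02  3.601e+01] 137
top 565 x [535.4 643.6] y [-62.6  65.4]
  side -1 [ 5.0000e-03 -2.0481e+01] 85
  side 1 [1.2000e-02 2.8393e+01] 89
0.07 (279, 36, array([579.1, -13.7]), array([50.2, 50.5]), 89.8, np.float64(77.6), array([75.8, 79.1]), 5043)
0.07 (316, 82, array([581.4, -25.7]), array([126.3,  76.6]), 0.0, np.float64(74.3), array([71. , 75.8]), 1591)
0.036 (283, 49, array([580.6, -11.9]), array([ 69.7, 100.3]), 89.6, np.float64(41.4), array([39.7, 43.1]), 5186)
0.036 (350, 50, array([640.4, -17.2]), array([ 0.8, 81.9]), 0.0, np.float64(41.7), array([36.1, 47.7]), 299)
0.036 (305, 109, array([602.3, -63.9]), array([83.1,  0.1]), 0.1, np.float64(43.7), array([39.2, 47.7]), 93)
spacer top (256, 179, array([577.6,   1.1]), array([50.9, 78.9]), 0.3, np.float64(77.5), array([71.2, 84. ]), 463)
stop 376 [7.41922378e-02 4.32219837e+02] [420.19602562 431.16734603 457.61553618] [33.30467175 50.72420199 62.95718471]
now [ 579.2 -146.8  358.8] hd 90.07 t 48.2 F [ 0.  -0.   0.4] op 60.9
shift before turn [36.7 -9.1 58.8] after turn [ -9.2 -36.8  58.8] turn [-1.300e-03 -7.000e-04  1.572e+00]
```

View pics/w5.png

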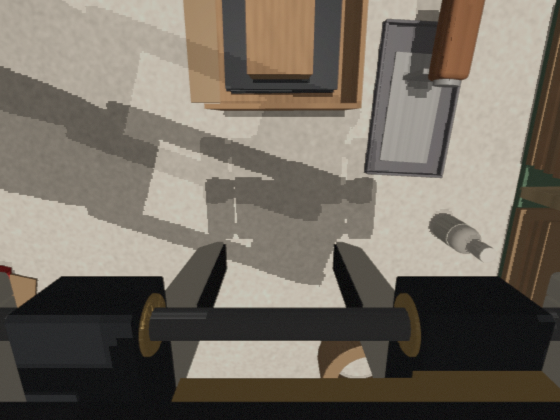

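The wrist view shows slates and spacer stacked in the tray, with the spacer at (279,36), its top at 77.6 mm (78 expected) and flat. The lifter is in its rest at (410,100). Step 1 is met. I tilt the tool so the fingertips lead, and put the open fingers behind the tray's -y wall.

>>> {"api": "apply_moves", "payload": {"series": [[[0, 0, 0], [0, 0.12, 0]], [[0, 0, 0], [0, 0.12, 0]], [[-2.8, 0, 17.8], [0, 0, 0]], [[-2.8, 0, 17.8], [0, 0, 0]], [[-2.8, 0, 17.8], [0, 0, 0]], [[-2.8, 0, 17.8], [0, 0, 0]], [[-2.8, 0, 17.8], [0, 0, 0]], [[-2.8, 0, 17.8], [0, 0, 0]], [[-2.8, 0, 17.8], [0, 0, 0]], [[-2.8, 0, 17.8], [0, 0, 0]], [[0, 0, 0], [0, 0, 0]], [[0, 0, 0], [0, 0, 0]]], "claw": 1}}

```text
t: 49.22
tool_pos: [0.5788, -0.1338, 0.2145]
orientation: [-2.089, -2.094, -0.251]
force: [0.0, 0.0, -0.1]
opening: 0.0934
gripper_force: 0.0
```

```bash
cat > pu.py <<'E'
from m import *
def st(im=None):
    s=robot.read_state(); A=R.from_rotvec(s['orientation']).as_matrix()
    tip=s['tool_pos']+A@[.0075,0,.186]
    O=np.array([566.5,219]); y=np.array([-np.sin(.075),np.cos(.075)]); x=np.array([y[1],-y[0]])
    print('tcp',np.round(s['tool_pos']*1000,1),'tip',np.round(tip*1000,1),'F',np.round(s['force'],1),'zaxis',np.round(A[:,2],3),'t',round(s['t'],1),'op',s['opening'])
    p,d,c=shot('top',im); W=cloud(d,c); hsv=cv2.cvtColor(p,cv2.COLOR_BGR2HSV)
    m=(hsv[...,1]>90)&(hsv[...,0]<25)&(W[...,2]>.03)&(W[...,2]<.125)&(abs(W[...,0]-.58)<.12)&(W[...,1]>-.1)&(W[...,1]<.5)
    for r in rect(m,W):
        if r[-1]>100:
            print(r); k=r[2]-O; print('  conv',np.round([k@x,k@y],1))
E
python3 -c "
from pu import *
st()"
```

```text
tcp [ 578.8 -133.8  214.5] tip [578.2 -81.9  35.7] F [ 0.   0.  -0.1] zaxis [-0.003  0.24  -0.971] t 49.2 op 0.09339919818432653
(256, 168, array([580.6,   2.6]), array([127. , 130.6]), 0.1, np.float64(67.3), array([31.2, 79.8]), 331)
  conv [  -2.2 -216.8]
(255, 178, array([582.9,   3.4]), array([60.6, 83.6]), 0.5, np.float64(77.4), array([40.3, 83.5]), 491)
  conv [ 2.000e-01 -2.162e+02]
```

>>> {"api": "apply_moves", "payload": {"series": [[[4, 0, 1], [0, 0, 0]], [[5, 0, 1.2], [0, 0, 0]], [[5, -0.4, 1.2], [0, 0, 0]], [[5, -0.4, 1.2], [0, 0, 0]], [[6, -0.5, 1.5], [0, 0, 0]], [[8, -0.6, 2], [0, 0, 0]], [[9.7, -0.8, 2.4], [0, 0, 0]], [[9.7, -0.8, 2.4], [0, 0, 0]], [[9.7, -0.8, 2.4], [0, 0, 0]], [[9.7, -0.8, 2.4], [0, 0, 0]], [[7.8, -0.6, 1.9], [0, 0, 0]], [[4, -0.3, 1], [0, 0, 0]]]}}

```text
t: 50.27
tool_pos: [0.5735, -0.0486, 0.2163]
orientation: [-2.093, -2.097, -0.254]
force: [1.4, -6.1, 3.9]
opening: 0.0927
gripper_force: 2.9
```

```bash
python3 -c "
from pu import *
st()"
```

```text
tcp [573.5 -48.6 216.3] tip [573.8   2.8  37.4] F [ 1.4 -6.1  3.9] zaxis [ 0.002  0.237 -0.971] t 50.3 op 0.09272221425660628
(225, 168, array([606.6, 100.4]), array([ 88.4, 171.9]), 44.0, np.float64(67.6), array([31.2, 81.7]), 266)
  conv [  31.1 -121.3]
(233, 180, array([577.2,  71.3]), array([85.1, 59.1]), 88.9, np.float64(78.8), array([41.1, 85.3]), 500)
  conv [  -0.4 -148.1]
```

>>> {"api": "apply_moves", "payload": {"series": [[[5, -0.4, 1.2], [0, 0, 0]], [[8, -0.6, 2], [0, 0, 0]], [[9.7, -0.8, 2.4], [0, 0, 0]], [[9.7, -0.8, 2.4], [0, 0, 0]], [[9.7, -0.8, 2.4], [0, 0, 0]], [[9.7, -0.8, 2.4], [0, 0, 0]], [[9.7, -0.8, 2.4], [0, 0, 0]], [[9.7, -0.8, 2.4], [0, 0, 0]], [[9.7, -0.8, 2.4], [0, 0, 0]], [[9.7, -0.8, 2.4], [0, 0, 0]], [[7, -0.6, 1.7], [0, 0, 0]], [[4, -0.3, 1], [0, 0, 0]]]}}

```text
t: 51.32
tool_pos: [0.5648, 0.0558, 0.2153]
orientation: [-2.093, -2.095, -0.253]
force: [0.8, -6.1, 4.1]
opening: 0.0929
gripper_force: 2.6
```

```bash
python3 -c "
from pu import *
st('t3.png')"
```

```text
tcp [564.8  55.8 215.3] tip [564.8 107.4  36.5] F [ 0.8 -6.1  4.1] zaxis [ 0.     0.238 -0.971] t 51.3 op 0.09291569449587296
(192, 169, array([593.4, 207.5]), array([ 85.3, 169.5]), 46.9, np.float64(75.3), array([31.5, 97.9]), 261)
  conv [ 26.  -13.5]
(200, 182, array([569. , 171.3]), array([85.8, 59.9]), 88.5, np.float64(86.7), array([46.5, 95.8]), 506)
  conv [ -1.1 -47.8]
```

>>> {"api": "apply_moves", "payload": {"series": [[[5, -0.4, 0.8], [0, 0, 0]], [[8, -0.6, 1.4], [0, 0, 0]], [[9.9, -0.8, 1.7], [0, 0, 0]], [[9.9, -0.8, 1.7], [0, 0, 0]], [[9.9, -0.8, 1.7], [0, 0, 0]], [[9.9, -0.8, 1.7], [0, 0, 0]], [[9.9, -0.8, 1.7], [0, 0, 0]], [[9.9, -0.8, 1.7], [0, 0, 0]], [[9.9, -0.8, 1.7], [0, 0, 0]], [[8, -0.6, 1.4], [0, 0, 0]], [[6, -0.5, 1], [0, 0, 0]], [[4, -0.3, 0.8], [0, 0, 0]]]}}

```text
t: 52.37
tool_pos: [0.5562, 0.158, 0.2219]
orientation: [-2.091, -2.095, -0.252]
force: [-0.4, -1.8, -0.1]
opening: 0.0927
gripper_force: 0.5
```

```bash
python3 -c "
from pu import *
st('t4.png')"
```

```text
tcp [556.2 158.  221.9] tip [555.9 209.6  43.1] F [-0.4 -1.8 -0.1] zaxis [-0.001  0.239 -0.971] t 52.4 op 0.0927131500578123
(150, 177, array([559.5, 293.3]), array([121.6,  98.9]), 0.2, np.float64(68.9), array([31.7, 95.9]), 395)
  conv [-1.4 74.6]
(162, 184, array([560.2, 283.1]), array([58.9, 91.4]), 0.5, np.float64(94.8), array([ 57.1, 100.4]), 498)
  conv [-1.5 64.4]
```

>>> {"api": "apply_moves", "payload": {"series": [[[4, -0.3, 1], [0, 0, 0]], [[6, -0.5, 1.5], [0, 0, 0]], [[7.8, -0.6, 1.8], [0, 0, 0]], [[7.8, -0.6, 1.8], [0, 0, 0]], [[7.8, -0.6, 1.8], [0, 0, 0]], [[7.8, -0.6, 1.8], [0, 0, 0]], [[7, -0.5, 1.6], [0, 0, 0]], [[6, -0.5, 1.5], [0, 0, 0]], [[5, -0.4, 1.2], [0, 0, 0]], [[4, -0.3, 1], [0, 0, 0]], [[3, -0.2, 0.7], [0, 0, 0]], [[2, -0.2, 0.5], [0, 0, 0]]]}}

```text
t: 53.42
tool_pos: [0.5512, 0.2275, 0.2228]
orientation: [-2.092, -2.095, -0.253]
force: [-0.2, -1.4, -1.1]
opening: 0.0931
gripper_force: 0.5
```

```bash
python3 -c "
from pu import *
st('t5.png')"
```

```text
tcp [551.2 227.5 222.8] tip [551.1 279.1  44. ] F [-0.2 -1.4 -1.1] zaxis [-0.     0.238 -0.971] t 53.4 op 0.09310818640988805
(130, 183, array([559.9, 377.2]), array([122.4, 110.9]), 11.9, np.float64(90.2), array([ 34.5, 100.2]), 878)
  conv [  5.3 158.2]
```

>>> {"api": "apply_moves", "payload": {"series": [[[3, -0.2, 0.7], [0, 0, 0]], [[3, -0.2, 0.7], [0, 0, 0]], [[3, -0.2, 0.7], [0, 0, 0]], [[2, -0.2, 0.5], [0, 0, 0]], [[2, -0.2, 0.5], [0, 0, 0]], [[0, 0, 0], [0, 0, 0]], [[0, 0, 0], [0, 0, 0]]]}}

```text
t: 54.05
tool_pos: [0.5506, 0.2396, 0.223]
orientation: [-2.094, -2.096, -0.252]
force: [0.9, -7.0, 1.8]
opening: 0.093
gripper_force: 3.6
```

```bash
python3 -c "
from pu import *
st('t6.png')
p,d,c=shot('scene'); u,v=proj([.55,.35,.05],c).astype(int); print(u,v); cv2.imwrite('pics/s6.png',cv2.resize(p[max(v-75,0):v+75,max(0,u-100):u+100],None,fx=4,fy=4,interpolation=cv2.INTER_CUBIC))"
```

```text
tcp [550.6 239.6 223. ] tip [550.7 290.9  44. ] F [ 0.9 -7.   1.8] zaxis [ 0.001  0.236 -0.972] t 54.0 op 0.09299319571411756
(126, 183, array([565.8, 381.8]), array([139.6,  95.5]), 6.6, np.float64(90.4), array([ 33.4, 100.5]), 802)
  conv [ 11.5 162.4]
402 282
```

View pics/s6.png

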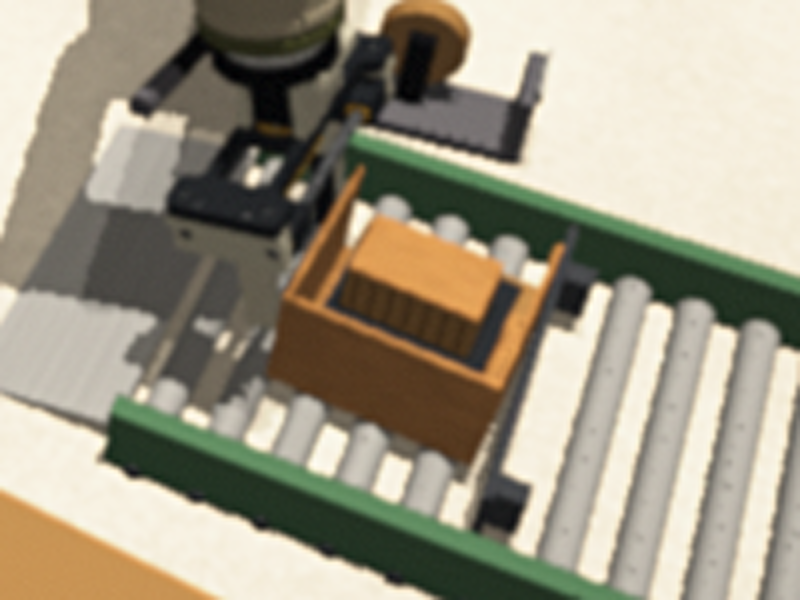

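The scene crop shows the tray level on the rollers, pressed against the end stop, with slates and spacer flat inside. I back off and withdraw.

>>> {"api": "apply_moves", "payload": {"series": [[[-4, 0, -1], [0, 0, 0]], [[-8, 0, -2], [0, 0, 0]], [[-16, 0, -4], [0, 0, 0]], [[-20, 0, -5], [0, 0, 0]], [[5, 0, -20], [0, 0, 0]], [[8, 0, -32], [0, 0, 0]], [[8, 0, -32], [0, 0, 0]], [[8, 0, -32], [0, 0, 0]], [[-35, 0, -15], [0, 0, 0]], [[-35, 0, -15], [0, 0, 0]], [[-35, 0, -15], [0, 0, 0]], [[-35, 0, -15], [0, 0, 0]]]}}

```text
t: 55.15
tool_pos: [0.55, 0.0397, 0.3683]
orientation: [-2.092, -2.096, -0.255]
force: [0.2, 0.3, 0.6]
opening: 0.0933
gripper_force: 0.0
```

>>> {"api": "apply_moves", "payload": {"series": [[[-35, 0, -15], [0, 0, 0]], [[-35, 0, -15], [0, 0, 0]], [[-35, 0, -15], [0, 0, 0]], [[-35, 0, -10], [0, 0, 0]], [[0, 0, 0], [0, 0, 0]], [[0, 0, 0], [0, 0, 0]], [[0, 0, 0], [0, 0, 0]]]}}

```text
t: 55.73
tool_pos: [0.5504, -0.1079, 0.3874]
orientation: [-2.093, -2.093, -0.254]
force: [0.7, 0.9, -0.7]
opening: 0.093
gripper_force: 0.0
```

Run:
```python
from pu import *
st('t7.png')
for n in('top','scene'):
    p,d,c=shot(n); W=cloud(d,c); hsv=cv2.cvtColor(p,cv2.COLOR_BGR2HSV); roi=(abs(W[...,0]-.56)<.11)&(W[...,1]>.25)&(W[...,1]<.445)
    for nm,m in(('walls',(W[...,2]>.08)&(hsv[...,1]>70)),('spacer',(W[...,2]>.089)&(hsv[...,1]>70)),('slate',(p.max(2)<75)&(W[...,2]>.05)&(W[...,2]<.064))):
        [print(n,nm,x[2:]) for x in rect(roi&m,W) if x[-1]>60]
p=cv2.imread('pics/t7.png'); cv2.imwrite('pics/t7c.png',cv2.resize(p[90:290,60:340],None,fx=2.8,fy=2.8,interpolation=cv2.INTER_CUBIC))
```

```text
tcp [ 550.4 -107.9  387.4] tip [550.4 -56.1 208.6] F [ 0.7  0.9 -0.7] zaxis [-0.     0.239 -0.971] t 55.7 op 0.09296391368782227
(136, 183, array([559.6, 362.8]), array([145.6, 137.4]), 89.3, np.float64(88.8), array([ 32.9, 100.1]), 1260)
  conv [  3.9 143.9]
top walls (array([554.1, 358.5]), array([136.4, 126.3]), 89.6, np.float64(89.7), array([80.7, 96.6]), 286)
top walls (array([551.3, 357.3]), array([82.4, 51.5]), 89.7, np.float64(94.8), array([ 83.8, 101. ]), 495)
top spacer (array([551.3, 357.3]), array([82.4, 51.5]), 89.7, np.float64(95.2), array([ 89.6, 101. ]), 458)
top slate (array([552.2, 358.3]), array([100. , 100.2]), 89.4, np.float64(58.2), array([51.4, 63.3]), 526)
scene walls (array([557.5, 357.6]), array([129.7, 132.2]), 0.1, np.float64(89.9), array([80.5, 94.5]), 447)
scene walls (array([554. , 357.3]), array([80.7, 55.5]), 89.9, np.float64(94.5), array([81.2, 98. ]), 678)
scene spacer (array([557.3, 357.7]), array([129.1, 132.1]), 0.0, np.float64(91.6), array([89.3, 94.7]), 253)
scene spacer (array([553.9, 357.3]), array([80.7, 55.2]), 89.9, np.float64(94.9), array([90.2, 98.1]), 585)
scene slate (array([548. , 359.3]), array([75.5, 97.1]), 1.3, np.float64(59.0), array([55.2, 63.2]), 222)
```

View pics/t7c.png

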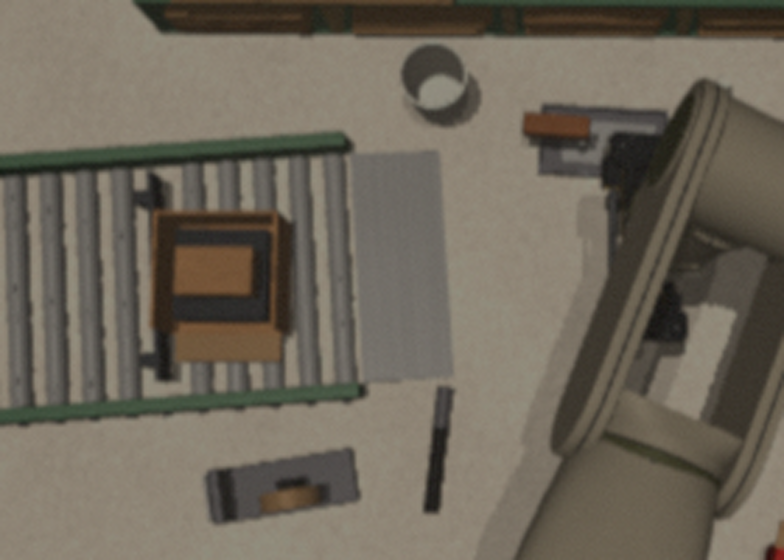

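The top crop shows the tray at (220,270) against the end stop, about 140 mm along the conveyor. The slates and spacer are flat inside (spacer top 95 mm), the lifter is in its rest at (590,130), and the bystanders I can see are in place. I hand the job in.

```bash
python3 -c "
from plant import robot
print(robot.close_job())"
```

```text
the job is handed in; nothing more can be done
None
```

I handed the job in at about 56 s: all three slates and the spacer are packed flat in the tray, the tray stands on the rollers about 140 mm along against the end stop, and the lifter is back in its rest; the hand-in gave no verdict.

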